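Chase the thread of a leaning manipulator boss

TASK

Run the tap through the thread of the leaning boss in proper tapping fashion: half a turn forward (clockwise), a quarter turn back to free the chips, half forward, a quarter back, and then forward once more until it is fully home, its collar down on the boss. Then let go and move clear, leaving the tap there and everything else on the bench undisturbed.

Things in the scene. Friction and masses are not known exactly. Their poses are not given: they have to be found in the camera images.
- tap_head (a point): Centre of the square steel head of the tap wrench, 24 x 24 mm across flats, 44 mm long, on top of the tap standing in the leaning boss. Its z axis runs up the tap axis out of the boss, leaning 30 deg from vertical, roughly towards the robot's right (-y); x and y are square to the flats and turn with the tap. Grip either pair of flats, clear all round; it stays where left.
- bar_end (a point): Middle of the long end's ball of the wrench's steel tommy bar, which turns with the tap. The bar (7 mm thick, 11 mm balls) crosses the tap axis 33 mm below tap_head, 11 mm under the head's lower end; the long end reaches 50 mm out along tap_head's +x, the short end 22 mm along -x. It shows how far the tap has turned.
- boss_mouth (a point): Centre of the mouth of the threaded boss that holds the tap: a round aluminium boss 42 mm across leaning 30 deg, mouth 95 mm above the bench. This point lies on the tap axis, 58 to 61 mm from tap_head; this frame itself stands upright with the stand (z up, -x the way the boss leans).
- tap (a joint): Angle (rad) to which the tap is screwed in, growing clockwise as seen from the head (looking down the axis into the boss). It starts between 0 and 0.35 and ends against a stop at 6.3, where the collar sits down on the boss (0 is a stop too). The thread feeds the tap 3 mm inward along its axis per turn. Stiff: about 0.15 N m to turn it either way.
- stand: Fixed manipulator stand that carries the tap: cream foot plate 140 x 110 x 12 mm with a short pillar and the leaning boss; origin on the bench vertically under the boss mouth, plate centre 20 mm along its +x; the boss leans to its -x, which faces roughly the robot's right (yaw 0.95 to 1.75).
- plugged_stand: The other stand, the same but with a low round plug (34 mm across, 14 mm high) in its boss and no tap; fixed, not to be used. The two stands may change places left and right.
- oil_bottle: Bystander, loose: small amber bottle, 36 mm across, 85 mm tall; origin centre of its underside. Leave it alone.
- dish: Bystander, loose: shallow glass dish, 90 mm across, 16 mm high; origin centre of its underside. Leave it alone.
- clamp_knob: Bystander, loose: spare round aluminium knob, 28 mm across, 24 mm high; origin centre of its underside. Leave it alone.
- screw_tray: Bystander, loose: open steel tray of screws, 110 x 80 x 22 mm; origin centre of its underside. Leave it alone.
- screwdriver: Bystander, loose: screwdriver lying flat; origin on its underside. Leave it alone.
- spanner: Bystander, loose: spanner lying flat; origin on its underside. Leave it alone.
- mouse: Bystander, loose: grey computer mouse, 100 x 58 x 32 mm; origin centre of its underside. Leave it alone.
- needle_case: Bystander, loose: flat grey case with clear top, 140 x 75 x 33 mm; origin centre of its underside. Leave it alone.
There are look-alikes about, which are no part of the job. Leave any yellow look-alike of the stand alone.

How it is judged:
On the way, in this order (a step that is already met when the one before it is completed fails the run):
1. first bite: the tap is turned forward about half a turn (its angle passes 2.6 rad) (value of joint tap above 2.6 rad), for 0.1 s.
2. about a quarter turn back (angle below 2.4 rad); going on forward past 4.5 rad instead fails the run ((value of joint tap below 2.4 rad or value of joint tap above 4.5 rad)), for 0.1 s.
3. second bite: forward about half a turn (angle past 4.3 rad) (value of joint tap above 4.3 rad), for 0.1 s.
4. about a quarter turn back again (angle below 4.1 rad); going on forward past 6.0 rad instead fails the run ((value of joint tap below 4.1 rad or value of joint tap above 6 rad)), for 0.1 s.
5. last bite: forward until the tap is home (angle past 5.95 rad) (value of joint tap above 5.95 rad), for 0.1 s.
At the end, for the whole second after the job is handed in: The tap stands home in its boss (angle above 5.95 rad, that is within 20 degrees of the stop at 6.3) and at rest, let go, with no bystander moved by more than 30 mm at any time (value of joint tap above 5.95 rad and velocity of joint tap between -0.1 and 0.1 rad/s); the robot touches nothing.
It fails at once if a bystander is moved by more than 30 mm or knocked over (distance of any of oil_bottle, dish, clamp_knob, screw_tray, screwdriver, spanner, mouse, needle_case from where it was at the start of the episode above 0.03 m or angle between oil_bottle's own z axis and vertical above 0.5 rad).
It also fails if it takes over 70 s, if anything falls off the work surface, if the arm or the gripper's body presses on something with over 40 N, if the wrist force passes 120 N, or if a joint passes its speed limit or range.

ROBOT

A 6-joint arm with a two-finger parallel gripper is mounted at the origin on the work surface. World frame = base frame: x ahead of the robot, y to its left, z up, the work surface at z = 0. Lengths are in m, angles in rad, forces in N, time in s.
With the tool pointing down it reaches from about 0.425 to 1.125 m from the base axis. Payload 14.9 kg.
Tool frame: the origin (TCP) lies on the centre line of the jaws, within the pads' length; the fingertips stand 11 mm ahead of it and the grasp point (between the pads) lies 8 mm behind it; z points along the fingers, x is the direction in which the jaws open and shut, and the axes are right-handed (so a half turn about z gives the same grasp; the last joint's range is limited). The gripper opens to 91 mm and grips with 3 to 60 N. Pads are 32 mm wide; open, the fingers measure 118 mm over their backs; the gripper's body (76 mm by 178 mm) begins 60 mm behind the grasp point.
Start: joints at [-1.2, 0.379, 1.734, -0, 1.028, -0.033], TCP at [0.275, -0.644, 0.225] pointing down, gripper open.
Joint ranges: [-2.77, 2.77], [-0.74, 2.19], [0, 2.66], [-1.06, 4.2], [0.31, 2.87], [-3.08, 3.08]. Speed limits (rad/s): [1.89, 1.89, 2.39, 3.14, 3.14, 3.14].

INTERFACE

Orientations are given as a unit quaternion [x, y, z, w].
In Python, from station import sensors, read_camera, calibration, robot, search_frame, cut_out, landmark_of gives the robot as it stands.
- The arm moves only by the shell command python3 -m pendant 'ROWS' [OPENING] [FORCE]. ROWS is a JSON object of lists of equal length, an entry for each row: "travel": the shift along the world's x, y, z in mm, a list of three; "spin": the turn about the world's z in rad. A call has exactly 5 rows; each row shifts and turns the pose as measured when the row begins; what a row does not reach is not made up. A row lasts 1/8 s, in which the tool goes at most 62.5 mm and 10.7 degrees, less where a joint would pass 70% of its speed; a pose out of reach is approached as far as the arm can. A call with a gripper value outside its range is refused whole. OPENING is the gripper's target within -1 to 1 (shut at 1, half-way at 0, fully open at -1), set as the call begins (- or left out, the last holds). The fingers move at their own pace and stop on an object; FORCE is the grip in N (left out, the last holds). Time passes only in rows, so rows that do not move let the fingers close, or fill a call up. It gives the time, the measured TCP pose, the force and the opening at its end, in the units of the state.
- sensors.get_obs(): the state, without advancing time (a new reading comes with each control period).
- read_camera(name): name is "scene" or "top"; returns (picture, depth): 420x560x3 uint8, red, green, blue; 420x560 float32, m along the optical axis (not along the pixel's ray), 0 where there is no reading.
- calibration(name): a dict with "fx", "fy", "cx", "cy" (pixels), "R" (3x3) and "t" (3): a world point X has camera coordinates R X + t. Camera axes: x right, y down, z forward; pixel columns grow to the right and rows downward; lengths in m; the calibration is good to about 2 mm. A picture is of the moment at which its call begins. calibration takes no time and is no camera call.
- robot.finish_job(): hands the job in, once; it reports no verdict.
Trained networks look in the newest picture that a camera, given by its name, has taken for a name from the list of things; names that differ only in an ending like _2 or _b are one class to them, and where a whole thing is asked for, a point or a joint stands for the part that bears it (a point fixed in the world has none). Each returns a list of dicts, best first, with "conf" (0 to 1); they miss things now and then, are a little off and sometimes report something else, mostly with a low value. They report only what shows in the picture. A call takes as long as a camera call. They do not tell look-alikes from the thing itself.
- search_frame(camera, name): "at" ([column, row] in pixels, amid what is visible of it).
- cut_out(camera, name): "region" (420x560 bool, what is visible of it) and "at" ([column, row] in pixels, amid what is visible of it).
- landmark_of(camera, name): "at" ([column, row] in pixels: a listed point, or the origin of a listed thing).
The state is a dict: "time_s": time; "qpos": joint angles; "dq": joint speeds; "effort": joint torques, N m; "tcp_pos": TCP position; "tcp_rot": TCP orientation; "ft_force": force on the tool from outside, world axes, zero at the start; "wrist_torque": the same for the moment, N m; "finger_gap": finger opening in m.
Only numpy, scipy, OpenCV 4.12 (cv2) and the standard library are available. Lean on these libraries where they do the work, as an engineer would, in place of code of your own. Each camera call takes 0.05 s, during which the arm holds its last target.

## Working session

There is one attempt and no reset: what is moved stays moved. The work goes in short steps, Python scripts to look and compute and a shell command to move; the robot and the scene stay as the last step left them, time stands still between calls to the robot, and variables do not carry over. Pictures are saved under pics/ and viewed, and the job is handed in when it is done.

```bash
ls; mkdir -p pics; cat > h.py <<'E'
import numpy as np, cv2
from station import sensors, read_camera, calibration, robot, search_frame, cut_out, landmark_of
def save(n,im,crop=None,s=1):
    if crop: c0,r0,c1,r1=crop; im=im[r0:r1,c0:c1]
    im=cv2.resize(im,None,fx=s,fy=s,interpolation=cv2.INTER_CUBIC)
    cv2.imwrite(f'pics/{n}.png',im[:,:,::-1])
def unproj(cam,uv,z):
    k=calibration(cam);R=np.array(k['R']);t=np.array(k['t'])
    pc=np.array([(uv[0]-k['cx'])/k['fx'],(uv[1]-k['cy'])/k['fy'],1])*z
    return R.T@(pc-t)
def proj(cam,X):
    k=calibration(cam);p=np.array(k['R'])@X+np.array(k['t'])
    return np.array([k['fx']*p[0]/p[2]+k['cx'],k['fy']*p[1]/p[2]+k['cy'],p[2]])
def cloud(cam,depth):
    k=calibration(cam);v,u=np.mgrid[:420,:560]
    pc=np.stack([(u-k['cx'])/k['fx']*depth,(v-k['cy'])/k['fy']*depth,depth],-1)
    return (pc-np.array(k['t']))@np.array(k['R'])
def tri(obs):
    A=[];b=[]
    for cam,uv in obs:
        k=calibration(cam);R=np.array(k['R']);t=np.array(k['t'])
        x=(uv[0]-k['cx'])/k['fx'];y=(uv[1]-k['cy'])/k['fy']
        A+= [R[0]-x*R[2],R[1]-y*R[2]]; b+=[x*t[2]-t[0],y*t[2]-t[1]]
    return np.linalg.lstsq(np.array(A),np.array(b),rcond=None)[0]
E
python3 - <<'E'
from h import *
for c in ('scene','top'):
    im,d=read_camera(c); save(c+'0',im,s=1.4); np.save(f'{c}0d.npy',d); np.save(f'{c}0.npy',im)
    k=calibration(c); R=np.array(k['R']); print(c,-R.T@np.array(k['t']),R[2],k['fx'])
    for n in ('tap_head','bar_end','boss_mouth'):
        for r in landmark_of(c,n)[:3]: print(n,r['at'],round(r['conf'],2))
print(sensors.get_obs())
E
```

```text
pics
scene [1.27431253 1.03843889 0.90512477] [-0.48633861 -0.70169264 -0.52067475] 499.8685041069477
tap_head [452.9, 268.4] 0.83
tap_head [303.8, 234.1] 0.82
tap_head [387.2, 222.3] 0.79
bar_end [324.4, 243.3] 0.84
bar_end [307.8, 169.9] 0.72
bar_end [476.5, 261.7] 0.61
boss_mouth [298.7, 185.3] 0.93
boss_mouth [460.0, 280.6] 0.92
boss_mouth [313.1, 253.8] 0.87
top [ 0.39687802 -0.01215707  1.49304648] [ 0.09495029  0.01350162 -0.99539045] 463.7132511481795
tap_head [111.8, 275.3] 0.59
tap_head [195.1, 274.5] 0.55
tap_head [220.5, 193.1] 0.52
bar_end [205.3, 201.6] 0.67
bar_end [180.4, 288.4] 0.63
bar_end [321.5, 282.3] 0.5
boss_mouth [213.2, 204.0] 0.88
boss_mouth [118.4, 281.0] 0.75
boss_mouth [327.8, 272.6] 0.73
{'time_s': 0.4, 'qpos': array([-1.20027663e+00,  3.79005604e-01,  1.73427344e+00, -3.21768422e-06,
        1.02848441e+00, -3.33160296e-02]), 'dq': array([ 0.00091267, -0.00127374, -0.00166622,  0.00118426, -0.0023259 ,
        0.0003371 ]), 'effort': array([ 2.74998063e-03, -7.62929606e+01, -4.34232903e+01,  6.51454227e-02,
        4.01130714e-02, -3.97372025e-05]), 'tcp_pos': array([ 0.27503413, -0.64366442,  0.22482147]), 'tcp_rot': array([ 8.34550754e-01, -5.50931059e-01, -7.04590980e-05, -4.82721999e-05]), 'ft_force': array([ 0.36988908,  0.59400053, -0.57667362]), 'wrist_torque': array([-0.01916548, -0.00162035, -0.04548461]), 'finger_gap': 0.09122679871638993}
```

View pics/scene0.png

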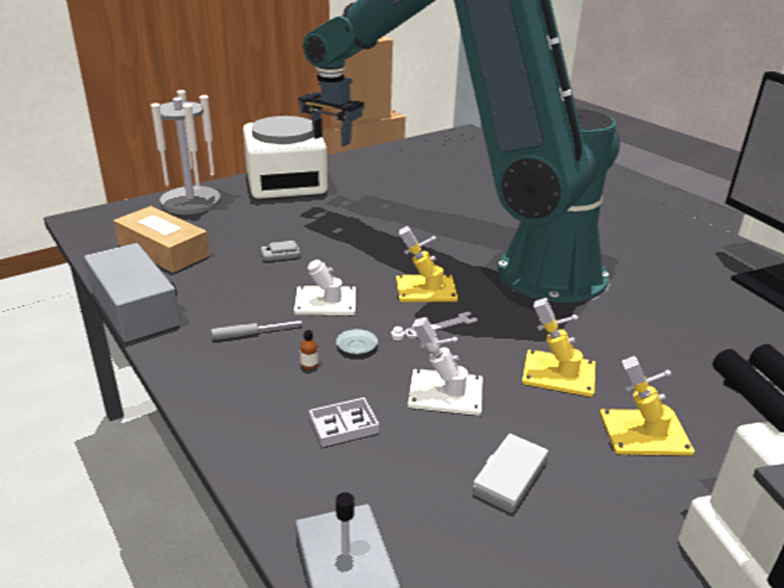

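View pics/top0.png

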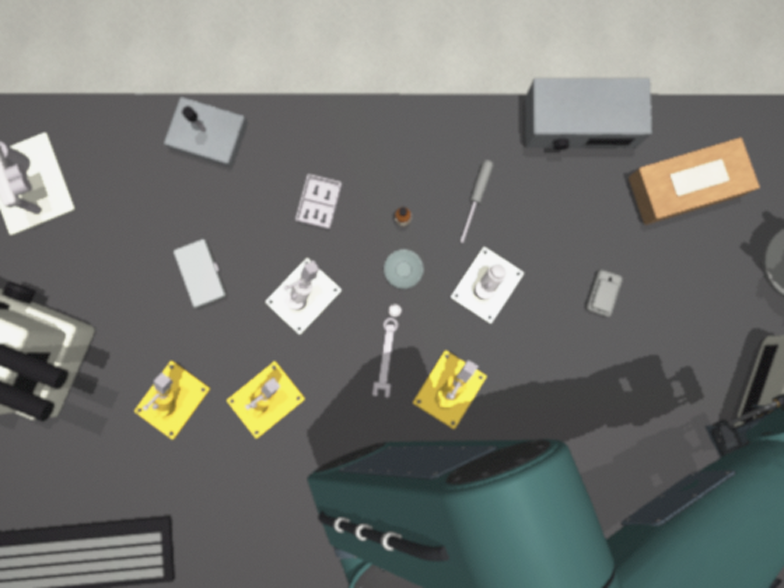

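Scene picture: two cream stands. The one at scene px (318,265) / top px (217,208) carries a tap with a square head. The one at scene (232,207) / top (348,203) has a plug. Three yellow look-alikes stand at scene (305,190), (400,255) and (462,290). The target is the cream stand with the tap, and I'll confirm that enlarged.

```bash
python3 - <<'E'
from h import *
a=np.load('scene0.npy');b=np.load('top0.npy')
A=cv2.resize(a[215:305,280:360],None,fx=5,fy=6.6*90/90*5/6.6,interpolation=cv2.INTER_CUBIC)
B=cv2.resize(b[165:255,170:250],None,fx=5,fy=5,interpolation=cv2.INTER_CUBIC)
cv2.imwrite('pics/crop0.png',np.hstack([A,B])[:,:,::-1])
E
```

```text
(no output)
```

View pics/crop0.png

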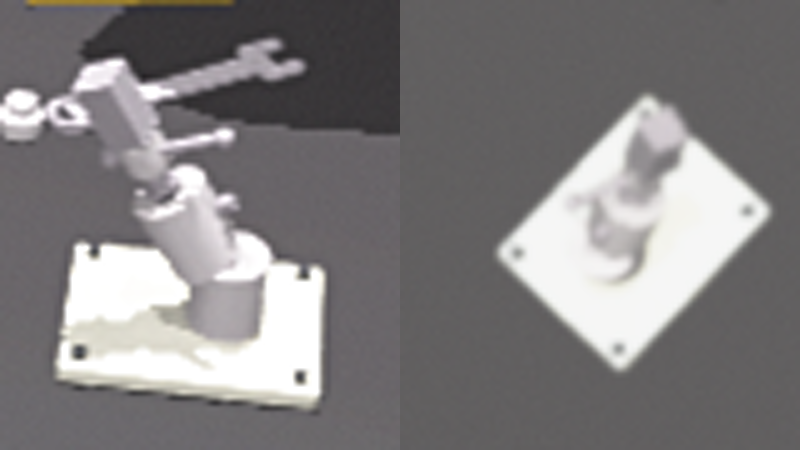

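```bash
python3 - <<'E'
from h import *
print('bar',tri([('scene',(324.4,243.3)),('top',(205.3,201.6))]),tri([('scene',(325.4,242)),('top',(205,205))]))
print('head',tri([('scene',(303.8,234.1)),('top',(220.5,193.1))]))
print('mouth',tri([('scene',(313.1,253.8)),('top',(213.2,204.0))]))
d=np.load('top0d.npy');im=np.load('top0.npy');P=cloud('top',d)
m=np.zeros((420,560),bool);m[175:250,180:255]=1
# plate: z ~12mm and bright
pl=m&(abs(P[...,2]-.012)<.006)&(im.min(-1)>150)
pts=P[pl][:,:2].astype(np.float32)
r=cv2.minAreaRect(pts*1000);print(r,pl.sum());print(cv2.boxPoints(r))
hi=m&(P[...,2]>.05)
for u,v in zip(*np.nonzero(hi)[::-1]): 
    if (u+v)%3==0: print((u,v),np.round(P[v,u]*1000).astype(int),end=' ')
E
```

```text
bar [0.54727241 0.24098623 0.14325188] [0.5393034  0.23979085 0.14344157]
head [0.57397308 0.19256106 0.15426351]
mouth [0.55235149 0.21935865 0.09697732]
((537.5108642578125, 226.1058807373047), (112.27679443359375, 139.82334899902344), 47.898475646972656) 943
[[448.00156 231.32558]
 [551.7446  137.58153]
 [627.02014 220.88618]
 [523.2771  314.63025]]
(np.int64(223), np.int64(179)) [ 397  -12 1493] (np.int64(226), np.int64(179)) [ 397  -12 1493] (np.int64(222), np.int64(186)) [595 186 163] (np.int64(228), np.int64(186)) [ 397  -12 1493] (np.int64(221), np.int64(187)) [592 188 165] (np.int64(224), np.int64(187)) [594 181 156] (np.int64(217), np.int64(188)) [588 199 171] (np.int64(220), np.int64(188)) [589 191 167] (np.int64(223), np.int64(188)) [590 183 163] (np.int64(219), np.int64(189)) [586 193 170] (np.int64(222), np.int64(189)) [587 186 158] (np.int64(225), np.int64(189)) [587 177 160] (np.int64(218), np.int64(190)) [582 196 173] (np.int64(221), np.int64(190)) [583 188 166] (np.int64(224), np.int64(190)) [583 179 168] (np.int64(217), np.int64(191)) [580 200 166] (np.int64(220), 
[... 6015 characters left out ...]
[514 250  57] (np.int64(209), np.int64(217)) [514 240  58] (np.int64(212), np.int64(217)) [514 231  57] (np.int64(215), np.int64(217)) [514 222  56] (np.int64(205), np.int64(218)) [511 253  56] (np.int64(208), np.int64(218)) [510 243  58] (np.int64(211), np.int64(218)) [510 233  65] (np.int64(214), np.int64(218)) [510 223  64] (np.int64(207), np.int64(219)) [507 246  59] (np.int64(210), np.int64(219)) [507 237  58] (np.int64(213), np.int64(219)) [507 227  59] (np.int64(209), np.int64(220)) [504 240  58] (np.int64(204), np.int64(225)) [ 397  -12 1493] (np.int64(206), np.int64(235)) [ 397  -12 1493] (np.int64(188), np.int64(238)) [ 397  -12 1493] (np.int64(238), np.int64(239)) [ 397  -12 1493]
```

```bash
python3 - <<'E'
from h import *
t=sensors.get_obs()['tcp_pos']
for c in ('scene','top'):
    print(c,proj(c,t),np.linalg.det(np.array(calibration(c)['R'])),proj(c,np.array([.54,.22,.012])),proj(c,np.zeros(3)))
# head cloud from both
for c in ('scene','top'):
    d=np.load(c+'0d.npy');P=cloud(c,d);P[d==0]=-9
    m=(np.linalg.norm(P-[.56,.21,.13],axis=-1)<.08)&(P[...,2]>.1)
    np.save('c_'+c,P[m]); print(c,m.sum(),P[m].min(0),P[m].max(0))
# other stand
P=cloud('top',np.load('top0d.npy'));im=np.load('top0.npy')
m=np.zeros((420,560),bool);m[170:235,315:380]=1
pl=m&(abs(P[...,2]-.012)<.006)&(im.min(-1)>150);r=cv2.minAreaRect(P[pl][:,:2].astype(np.float32)*1000);print(r)
E
```

```text
scene [236.22804372  98.12243391   2.02052394] 1.0000000000000007 [315.88748909 276.9877246    1.3964446 ] [393.50391975 195.20107227   1.81968793]
top [525.41431196 302.28010718   1.24228358] 1.0 [217.89612506 209.99668675   1.49094349] [285.38453654 382.74572801   1.44864466]
scene 386 [0.53193273 0.17350095 0.100005  ] [0.59711254 0.24832474 0.1750389 ]
top 242 [0.52816646 0.17087638 0.10023342] [0.59624513 0.24587294 0.17686547]
((578.7254638671875, -175.43954467773438), (165.79684448242188, 141.17897033691406), 56.58509063720703)
```

```bash
cat > geo.py <<'E'
import numpy as np
def frame(a):  # lean azimuth a -> u (axis), e (uphill), w (cw lateral), l
    l=np.array([np.cos(a),np.sin(a),0]); z=np.array([0,0,1.])
    u=.5*l+np.sqrt(.75)*z; e=-np.sqrt(.75)*l+.5*z; w=np.cross(e,u)  # cw from e seen from head
    return u,e,w,l
def box(p,h):
    q=abs(p)-h; return np.linalg.norm(np.maximum(q,0),axis=-1)+np.minimum(q.max(-1),0)
def seg(p,a,b,r):
    t=np.clip(((p-a)@(b-a))/((b-a)@(b-a)),0,1); return np.linalg.norm(p-a-t[:,None]*(b-a),axis=-1)-r
def cyl(p,r,z0,z1):
    q=np.stack([np.hypot(p[:,0],p[:,1])-r,abs(p[:,2]-(z0+z1)/2)-(z1-z0)/2],-1)
    return np.linalg.norm(np.maximum(q,0),axis=-1)+np.minimum(q.max(-1),0)
def local(X,M,a,phi):
    u,e,w,l=frame(a); x=np.cos(phi)*e+np.sin(phi)*w; y=np.cross(u,x)
    return (X-M)@np.stack([x,y,u],1)
def parts(X,M,a,phi,h):
    p=local(X,M,a,phi)
    hd=box(p-[0,0,h],np.array([.012,.012,.022]))
    b=np.array([0,0,h-.033])
    br=np.minimum(seg(p,b+[-.022,0,0],b+[.05,0,0],.0035),np.minimum(np.linalg.norm(p-b-[.05,0,0],axis=1),np.linalg.norm(p-b+[.022,0,0],axis=1))-.0055)
    bo=cyl(p,.021,-.045,0)
    sh=cyl(p,.006,0,h-.022)
    return hd,br,bo,sh
E
python3 - <<'E'
from h import *; from geo import *
from scipy.optimize import least_squares
Cs={}
for c in ('scene','top'):
    d=np.load(c+'0d.npy');P=cloud(c,d);P[d==0]=-9
    m=(np.linalg.norm(P-[.56,.21,.12],axis=-1)<.085)&(P[...,2]>.075); Cs[c]=P[m]
def res(p,X,off=0):
    M=np.array([p[0],p[1],.095]); return np.min(parts(X-off,M,p[2],p[3],p[4]),0)
x0=[.552,.2127,np.arctan2(-.67,.742),.3,.0595]
for k in ('scene','top','both'):
    if k=='both': f=lambda p: np.r_[res(p,Cs['scene'],p[5:8]),res(p,Cs['top'],-p[5:8]),p[5:8]*5]
    else: f=lambda p: res(p,Cs[k])
    s=least_squares(f,x0+([0,0,0] if k=='both' else []),loss='soft_l1',f_scale=.0015,x_scale=[.01,.01,.1,.1,.01]+([.01]*3 if k=='both' else []))
    print(k,np.round(s.x,4),'med',np.median(abs(f(s.x)))*1000)
E
```

```text
scene [ 0.551   0.2145 -0.7364  0.2974  0.0616] med 1.3340718413571082
top [ 0.5523  0.2132 -0.7408  0.2676  0.0616] med 1.2193101206954549
both [ 5.517e-01  2.138e-01 -7.354e-01  2.849e-01  6.160e-02 -5.000e-04
  6.000e-04  3.000e-04] med 1.3015267975241205
```

```bash
cat > plan.py <<'E'
import numpy as np
from geo import *
M=np.array([.5517,.2138,.095]);A=-.7354;PHI0=.285
def prism(hx,hy,z0,z1,n=9):
    gx=np.linspace(-hx,hx,n);gy=np.linspace(-hy,hy,n);gz=np.linspace(z0,z1,28)
    P=[]
    for z in (gz if hx<.02 else [z0]):
        X,Y=np.meshgrid(gx,gy);
        if z==gz[0]: k=np.ones(X.shape,bool)
        else: k=(abs(X)>hx-1e-9)|(abs(Y)>hy-1e-9)
        P.append(np.stack([X[k],Y[k],np.full(k.sum(),z)],-1))
    return np.concatenate(P)
FIST=prism(.0135,.016,0,.079); BODY=prism(.089,.038,.079,.079,31)
def place(P,c,psi):
    R=np.array([[np.cos(psi),-np.sin(psi),0],[np.sin(psi),np.cos(psi),0],[0,0,1]]); return P@R.T+c
def hq(phi): return .0612-.003*(phi-PHI0)/(2*np.pi)
def clear(c,psi,phi):
    h=hq(phi); hd,br,bo,sh=parts(place(FIST,c,psi),M,A,phi,h); b=parts(place(BODY,c,psi),M,A,phi,h)[0]
    return br.min(),hd.min(),bo.min(),b.min()
def ball(phi,r):
    u,e,w,l=frame(A); return M+u*(hq(phi)-.033)+r*(np.cos(phi)*e+np.sin(phi)*w)
def pose(phi,end,sgn,psi,s,dz,gap=0.):
    # end=+1 long,-1 short ; sgn +1 push cw; s radial shift outward; returns tip centre
    u,e,w,l=frame(A); pe=phi if end>0 else phi+np.pi; r=.05 if end>0 else .022
    rad=np.cos(pe)*e+np.sin(pe)*w; t=(-np.sin(pe)*e+np.cos(pe)*w)*sgn
    b=ball(phi,r*end)
    tp=t*[1,1,0]; tp/=np.linalg.norm(tp); rp=rad*[1,1,0]; rp/=np.linalg.norm(rp)
    lo,hi=0,.06
    for _ in range(14):
        m=(lo+hi)/2; c=b+rp*s-tp*m; c[2]=b[2]-dz
        if parts(place(FIST,c,psi),M,A,phi,hq(phi))[1].min()>gap: hi=m
        else: lo=m
    c=b+rp*s-tp*hi; c[2]=b[2]-dz
    return c
def best(phi,end,sgn,psis,ss,dzs):
    o=None
    for psi in psis:
        for s in ss:
            for dz in dzs:
                c=pose(phi,end,sgn,psi,s,dz); k=clear(c,psi,phi); m=min(k[1:])
                m=min(m,.008)-abs(s)*.05
                if o is None or m>o[0]: o=(m,psi,s,dz,c,k)
    return o
E
python3 - <<'E'
from plan import *
d=np.deg2rad
segs=[('A long cw',1,1,range(16,171,14)),('B short cw',-1,1,range(120,200,10)),('C short ccw',-1,-1,range(190,100,-12)),('D2 short cw',-1,1,range(130,290,16)),('E long ccw',1,-1,range(285,205,-12)),('F1',-1,1,range(215,290,12)),('F2',1,1,range(270,370,12))]
for n,end,sg,ph in segs:
    print(n)
    for p in ph:
        o=best(d(p),end,sg,d(np.arange(-42,138,30)),np.array([-8,0,8])/1e3 if end<0 else np.array([-10,0,8])/1e3,[.005,.010])
        print(p,'psi',round(np.degrees(o[1])),'s',o[2],'dz',o[3],'tip',np.round(o[4]*1000).astype(int),'br,head,boss,body',np.round(np.array(o[5])*1000,1))
E
```

```text
A long cw
16 psi -42 s 0.0 dz 0.005 tip [521 230 138] br,head,boss,body [ 0.  26.4 33.  43.1]
30 psi -42 s 0.0 dz 0.005 tip [528 239 136] br,head,boss,body [ 0.  26.3 30.6 39.9]
44 psi -42 s 0.0 dz 0.005 tip [536 247 132] br,head,boss,body [ 0.  25.4 26.8 35.9]
58 psi -42 s 0.0 dz 0.005 tip [551 254 127] br,head,boss,body [ 0.  21.4 23.2 31.4]
72 psi -42 s 0.0 dz 0.005 tip [565 256 122] br,head,boss,body [ 0.  20.1 21.6 26.5]
86 psi -42 s 0.0 dz 0.005 tip [578 255 116] br,head,boss,body [ 0.  21.5 21.  21.9]
100 psi -42 s 0.0 dz 0.005 tip [589 252 109] br,head,boss,body [ 0.  23.2 20.5 17.2]
114 psi -42 s 0.0 dz 0.005 tip [598 247 104] br,head,boss,body [ 0.  23.9 20.2 13.3]
128 psi -42 s 0.0 dz 0.005 tip [605 241  98] br,head,boss,body [ 0.  23.6 20.9  9.9]
142 psi -42 s 0.0 dz 0.005 tip [611 230  94] br,head,boss,body [ 0.  19.2 21.2  5.3]
156 psi 108 s 0.008 dz 0.005 tip [621 213  91] br,head,boss,body [ 0.  12.7 30.5  1.6]
170 psi -42 s 0.0 dz 0.005 tip [611 201  89] br,head,boss,body [ 0.   0.2 23.6 -2.3]
B short cw
120 psi 48 s 0.008 dz 0.005 tip [540 174 119] br,head,boss,body
[... 3484 characters left out ...]
 0.  22.  28.1 20.4]
282 psi -42 s 0.0 dz 0.005 tip [533 159 118] br,head,boss,body [ 0.  23.3 29.6 25.3]
294 psi -42 s 0.0 dz 0.005 tip [525 162 123] br,head,boss,body [ 0.  23.8 32.1 30.9]
306 psi -42 s 0.0 dz 0.005 tip [519 168 127] br,head,boss,body [ 0.  23.6 34.8 36.3]
318 psi -42 s 0.0 dz 0.005 tip [513 176 131] br,head,boss,body [ 0.  22.7 36.5 40.2]
330 psi -42 s 0.0 dz 0.005 tip [510 189 134] br,head,boss,body [ 0.  21.1 35.  41.8]
342 psi -42 s 0.0 dz 0.005 tip [510 202 136] br,head,boss,body [ 0.  22.  33.4 43.1]
354 psi -42 s 0.0 dz 0.005 tip [513 213 137] br,head,boss,body [ 0.  24.  32.1 44.7]
366 psi -42 s 0.0 dz 0.005 tip [517 224 137] br,head,boss,body [ 0.  25.9 31.3 44.7]
```

```bash
python3 -m pendant '{"travel":[[32,45,6],[32,45,6],[32,45,6],[32,45,6],[32,45,6]],"spin":[0,0,0,0,0]}' 1 30
python3 -m pendant '{"travel":[[32,45,0],[32,45,0],[32,45,0],[32,45,0],[32,45,0]],"spin":[0,0,0,0,0]}'
```

```text
time_s: 1.02
tcp_pos: [0.4367, -0.4145, 0.2553]
tcp_rot: [0.833, -0.553, 0.0, 0.0]
ft_force: [1.9, -0.4, -0.2]
finger_gap: 0.044
time_s: 1.65
tcp_pos: [0.6015, -0.1815, 0.2572]
tcp_rot: [0.833, -0.553, 0.002, 0.0]
ft_force: [-0.2, -1.7, 0.6]
finger_gap: 0.0003
```

```bash
cat > tab.py <<'E'
# python3 tab.py end sgn phi_from phi_to step(deg) s dz gap
import sys; from plan import *
end,sg=int(sys.argv[1]),int(sys.argv[2]); a,b,st=map(float,sys.argv[3:6]); s,dz,gap=[float(x)/1000 for x in sys.argv[6:9]]
psi=A
prev=None
for p in np.arange(a,b+np.sign(st)*.1,st):
    c=pose(np.deg2rad(p),end,sg,psi,s,dz,gap); k=clear(c,psi,np.deg2rad(p)); t=c*1000+[0,0,11]
    print(int(p),'TCP',np.round(t,0).astype(int),'step',None if prev is None else np.round(t-prev).astype(int),'br hd bo body',np.round(np.array(k)*1000,1)); prev=t
E
python3 tab.py 1 1 16 136 10 0 6 0; python3 tab.py 1 1 16 16 10 0 6 12
```

```text
16 TCP [522 230 148] step None br hd bo body [ 0.  26.3 32.  42.1]
26 TCP [526 237 147] step [ 5  7 -2] br hd bo body [ 0.  26.5 30.4 39.9]
36 TCP [531 243 145] step [ 5  6 -2] br hd bo body [ 0.  26.1 28.2 37.3]
46 TCP [538 249 142] step [ 6  6 -3] br hd bo body [ 0.  25.  25.2 34.3]
56 TCP [548 253 138] step [10  5 -3] br hd bo body [ 0.  22.  22.6 31.1]
66 TCP [559 256 134] step [11  2 -4] br hd bo body [ 0.  20.3 21.2 27.7]
76 TCP [569 256 130] step [10  1 -4] br hd bo body [ 0.  20.3 20.5 24.3]
86 TCP [578 255 126] step [ 9 -1 -4] br hd bo body [ 0.  21.4 20.2 20.9]
96 TCP [586 253 121] step [ 8 -2 -4] br hd bo body [ 0.  22.8 20.  17.7]
106 TCP [593 250 117] step [ 7 -3 -4] br hd bo body [ 0.  23.6 19.9 14.6]
116 TCP [599 246 113] step [ 6 -4 -4] br hd bo body [ 0.  23.7 19.8 11.8]
126 TCP [604 242 109] step [ 5 -4 -4] br hd bo body [ 0.  23.6 20.5  9.3]
136 TCP [609 236 106] step [ 5 -6 -3] br hd bo body [ 0.  22.  21.1  6.8]
16 TCP [511 223 148] step None br hd bo body [12.  29.2 32.4 42. ]
```

```bash
python3 -m pendant '{"travel":[[-10,52,0],[-10,52,0],[-10,52,0],[-10,52,0],[-10,52,0]],"spin":[0.1,0.1,0.1,0.1,0.03]}'
python3 -m pendant '{"travel":[[-10,50,0],[-10,50,0],[-10,30,0],[0,0,0],[0,0,0]],"spin":[0,0,0,0,0]}'
python3 - <<'E'
from h import *
from scipy.spatial.transform import Rotation as R
o=sensors.get_obs();x=R.from_quat(o['tcp_rot']).as_matrix()[:,0];print(o['tcp_pos'],np.arctan2(x[1],x[0]),o['qpos'])
E
```

```text
time_s: 2.28
tcp_pos: [0.5519, 0.0868, 0.2577]
tcp_rot: [0.934, -0.356, 0.003, -0.001]
ft_force: [1.2, 0.8, 0.6]
finger_gap: 0.0005
time_s: 2.9
tcp_pos: [0.5197, 0.2236, 0.2585]
tcp_rot: [0.935, -0.354, 0.003, -0.001]
ft_force: [0.4, 0.1, 0.1]
finger_gap: 0.0006
[0.51966522 0.22363962 0.2584856 ] -0.723443598586767 [ 0.36629043  0.12462448  1.99099565 -0.00280872  1.01893861  1.09118436]
```

```bash
python3 -m pendant '{"travel":[[-11,-4,-10],[0,0,-35],[0,0,-35],[0,0,-28],[0,0,-2]],"spin":[0,0,0,0,0]}'
python3 - <<'E'
from h import *
A,d=read_camera('scene');B,d2=read_camera('top')
print(sensors.get_obs()['tcp_pos'],sensors.get_obs()['ft_force'])
A=cv2.resize(A[190:290,270:350],None,fx=5,fy=5,interpolation=cv2.INTER_CUBIC)
B=cv2.resize(B[155:255,170:250],None,fx=5,fy=5,interpolation=cv2.INTER_CUBIC)
cv2.imwrite('pics/c1.png',np.hstack([A,B])[:,:,::-1])
E
```

```text
time_s: 3.52
tcp_pos: [0.5062, 0.2141, 0.1439]
tcp_rot: [0.934, -0.356, 0.003, -0.001]
ft_force: [-0.6, -0.3, 0.3]
finger_gap: 0.0005
[0.50755343 0.21485865 0.14599213] [ 0.76658851 -0.28841013  0.94555836]
```

View pics/c1.png

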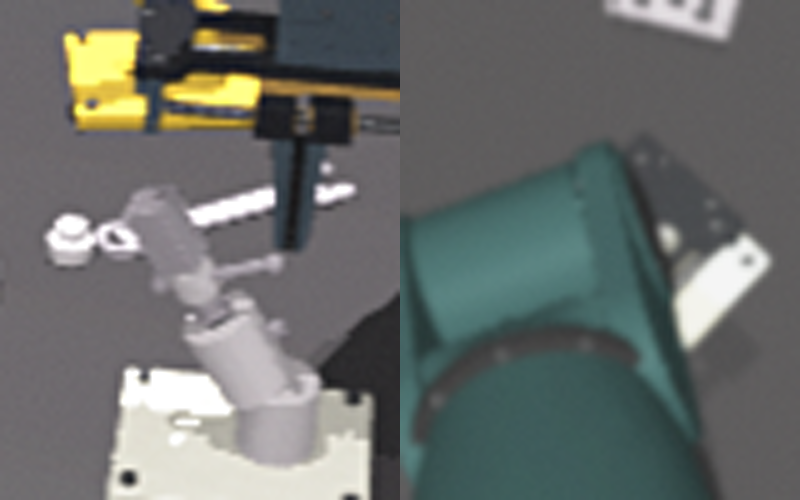

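```bash
python3 -m pendant '{"travel":[[8,9,1],[7,8,0],[6,8,-1],[6,8,-2],[8,6,-3]],"spin":[0,0,0,0,0]}'
python3 - <<'E'
from h import *
A,d=read_camera('scene');o=sensors.get_obs();print(o['tcp_pos'],o['ft_force'])
for r in landmark_of('scene','bar_end')[:5]: print(r)
save('c2',A,(260,180,370,290),5)
E
```

```text
time_s: 4.25
tcp_pos: [0.5458, 0.2567, 0.1442]
tcp_rot: [0.934, -0.356, 0.006, -0.003]
ft_force: [-2.3, 0.3, 1.2]
finger_gap: 0.0005
[0.54658909 0.25723218 0.14395125] [-2.32617155  2.78178013  0.75258151]
{'at': [405.5, 228.0], 'conf': 0.67}
{'at': [308.6, 167.7], 'conf': 0.61}
{'at': [320.3, 248.7], 'conf': 0.59}
{'at': [476.3, 264.5], 'conf': 0.55}
```

View pics/c2.png

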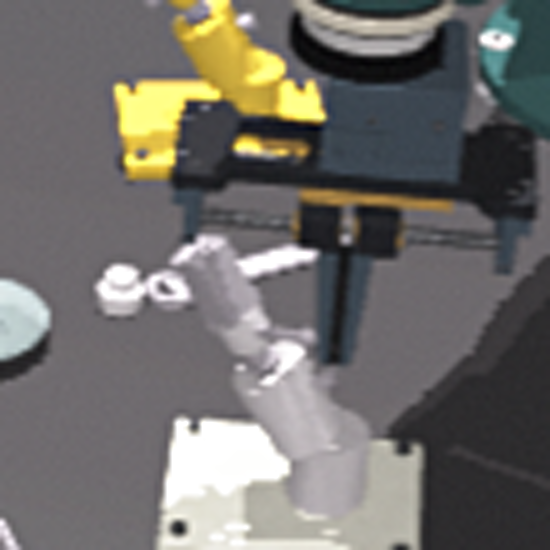

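```bash
cat > phi.py <<'E'
# estimate phi from detected bar_end pixel in scene near the expected ellipse
from h import *; from plan import *
def est(uv):
    g=np.deg2rad(np.arange(-10,400,1)); e=[np.linalg.norm(proj('scene',ball(p,.05))[:2]-uv) for p in g]
    idx=[i for i in range(1,len(g)-1) if e[i]<e[i-1] and e[i]<e[i+1]]
    return [(round(np.degrees(g[i])),round(e[i],1)) for i in sorted(idx,key=lambda i:e[i])[:3]]
if __name__=='__main__':
    c=proj('scene',ball(0,0))[:2]
    A,d=read_camera('scene');o=sensors.get_obs();print(o['time_s'],o['tcp_pos'],o['ft_force'])
    for r in landmark_of('scene','bar_end'):
        if np.linalg.norm(np.array(r['at'])-c)<35: print(r['at'],r['conf'],est(r['at']))
    import sys; save(sys.argv[1],A,(260,180,370,290),5)
E
python3 -c "
from phi import *
print(est((320.3,248.7)),est((321,247)),est((324.4,243.3)))
for p in range(0,360,20): print(p,np.round(proj('scene',ball(np.deg2rad(p),.05))[:2]),np.round(proj('scene',ball(np.deg2rad(p),-.022))[:2]))"
```

```text
[(43, np.float64(0.2))] [(37, np.float64(0.4)), (396, np.float64(1.4))] [(19, np.float64(0.3)), (376, np.float64(0.5))]
0 [325. 239.] [301. 248.]
20 [324. 243.] [302. 246.]
40 [321. 248.] [303. 245.]
60 [316. 252.] [305. 243.]
80 [310. 256.] [308. 241.]
100 [304. 258.] [310. 241.]
120 [299. 258.] [313. 240.]
140 [295. 257.] [315. 241.]
160 [293. 255.] [316. 242.]
180 [292. 252.] [316. 243.]
200 [294. 248.] [315. 245.]
220 [297. 244.] [314. 247.]
240 [302. 240.] [312. 249.]
260 [307. 237.] [309. 250.]
280 [313. 235.] [307. 251.]
300 [318. 234.] [305. 252.]
320 [322. 235.] [303. 251.]
340 [325. 237.] [302. 250.]
```

```bash
python3 -c "
from plan import *
c=np.array([.5466,.2572,.144]); u,e,w,l=frame(A)
for p in (30,40,50,60):
  b=ball(np.deg2rad(p),.05); v=c-b; print(p,np.round(b*1000),'along l',round(v@l*1000,1),'along w',round(v@w*1000,1),'tip dz',round((c[2]-.011-b[2])*1000,1))"
```

```text
30 [551. 248. 141.] along l -9.4 along w 3.8 tip dz -8.0
40 [559. 250. 138.] along l -13.7 along w -3.4 tip dz -5.4
50 [567. 252. 135.] along l -19.0 along w -9.5 tip dz -2.2
60 [575. 251. 132.] along l -25.2 along w -14.5 tip dz 1.4
```

```bash
python3 - <<'E'
s=open('plan.py').read()
s=s.replace("BODY=prism","CF=prism(.0085,.016,0,.02); BODY=prism",1).replace("parts(place(FIST,c,psi),M,A,phi,hq(phi))[1].min()>gap","parts(place(CF,c,psi),M,A,phi,hq(phi))[1].min()>gap")
s=s.replace("prism(hx,hy,z0,z1,n=9)","prism(hx,hy,z0,z1,n=13)")
open('plan.py','w').write(s)
E
python3 tab.py 1 1 40 140 10 0 5 0
```

```text
40 TCP [537 246 144] step None br hd bo body [-2.9 24.  27.9 37.1]
50 TCP [548 251 141] step [11  5 -3] br hd bo body [-4.5 20.5 25.3 34. ]
60 TCP [559 254 138] step [11  3 -4] br hd bo body [-4.  19.1 23.7 30.7]
70 TCP [568 254 134] step [10  1 -4] br hd bo body [-4.4 19.5 22.6 27.3]
80 TCP [577 253 129] step [ 9 -1 -4] br hd bo body [-4.5 20.6 21.7 23.8]
90 TCP [585 251 125] step [ 8 -2 -4] br hd bo body [-4.5 22.  20.8 20.4]
100 TCP [592 248 120] step [ 7 -3 -4] br hd bo body [-4.5 22.2 19.7 17.2]
110 TCP [597 244 116] step [ 5 -3 -4] br hd bo body [-3.3 22.  18.9 14.3]
120 TCP [602 240 112] step [ 5 -4 -4] br hd bo body [-3.5 21.1 18.7 11.2]
130 TCP [607 234 109] step [ 4 -6 -4] br hd bo body [-4.2 19.3 19.   8.1]
140 TCP [610 229 105] step [ 4 -5 -3] br hd bo body [-2.9 17.7 20.1  4.9]
```

```bash
python3 -m pendant '{"travel":[[12,-3,-6],[10,0,-4],[9,-1,-4],[8,-2,-5],[7,-3,-4]],"spin":[0,0,0,0,0]}'
python3 phi.py c3
```

```text
time_s: 4.97
tcp_pos: [0.5935, 0.2499, 0.1206]
tcp_rot: [0.934, -0.357, 0.005, -0.005]
ft_force: [-5.5, 0.3, 0.6]
finger_gap: 0.0005
5.025 [0.59409248 0.24960064 0.12025219] [-2.66437371  0.62727137 -1.03779246]
[303.2, 236.8] 0.62 [(249, np.float64(1.8)), (69, np.float64(19.8))]
[303.0, 257.7] 0.49 [(104, np.float64(0.3))]
```

View pics/c3.png

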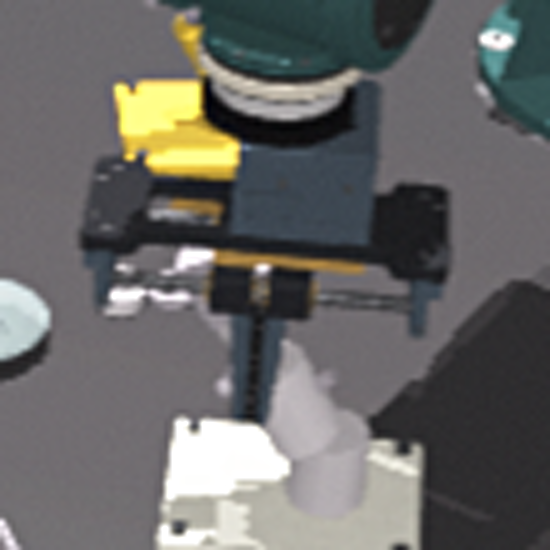

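```bash
python3 -m pendant '{"travel":[[4,-4,-4],[5,-4,-4],[4,-5,-3],[3,-4,-2],[0,0,0]],"spin":[0,0,0,0,0]}'
python3 phi.py c4; python3 tab.py -1 1 110 200 10 8 5 0;python3 tab.py -1 1 110 140 10 8 5 8
```

```text
time_s: 5.7
tcp_pos: [0.6088, 0.2315, 0.106]
tcp_rot: [0.934, -0.357, 0.003, -0.005]
ft_force: [-3.4, 0.8, 2.3]
finger_gap: 0.0006
5.75 [0.60883627 0.23153551 0.10609758] [-4.3803446   1.07771429  1.22978243]
[294.3, 256.9] 0.53 [(144, np.float64(0.2))]
110 TCP [544 174 129] step None br hd bo body [-4.   3.8 23.3 22.5]
120 TCP [540 174 130] step [-4  1  2] br hd bo body [-2.9  5.1 23.1 23.8]
130 TCP [535 178 132] step [-5  3  1] br hd bo body [-0.2  5.1 22.  25.2]
140 TCP [531 184 133] step [-4  6  1] br hd bo body [ 0.1  2.8 20.5 26.4]
150 TCP [529 190 134] step [-2  6  1] br hd bo body [ 0.1  2.9 19.8 27.8]
160 TCP [528 196 135] step [-1  6  1] br hd bo body [ 0.1  4.3 19.7 29.1]
170 TCP [527 202 135] step [-1  6  0] br hd bo body [ 0.   6.4 19.4 30.4]
180 TCP [527 207 135] step [0 5 0] br hd bo body [ 0.1  8.7 19.  31.5]
190 TCP [528 212 135] step [1 5 0] br hd bo body [-0.7 10.1 18.5 30.3]
200 TCP [531 219 134] step [ 3  6 -1] br hd bo body [-3.9 10.4 17.9 29.1]
110 TCP [547 166 129] step None br hd bo body [ 3.1  7.1 27.3 22.5]
120 TCP [542 166 130] step [-6  1  2] br hd bo body [ 4.1  9.6 26.8 23.8]
130 TCP [536 169 132] step [-6  3  1] br hd bo body [ 5.8 10.9 25.7 25.5]
140 TCP [530 175 133] step [-5  5  1] br hd bo body [ 7.7 10.4 24.3 27.3]
```

View pics/c4.png

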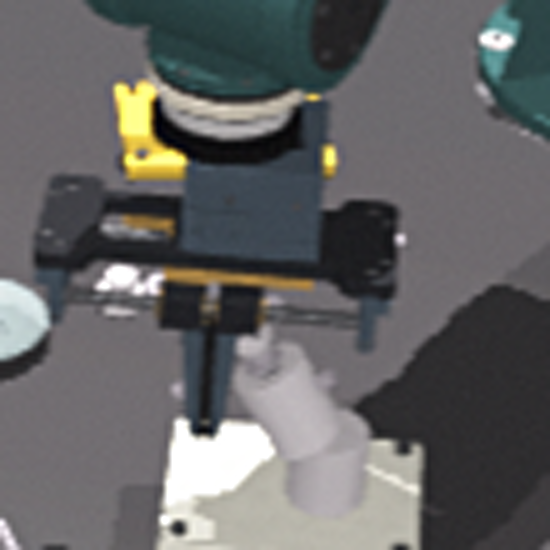

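```bash
python3 -m pendant '{"travel":[[0,0,50],[0,0,50],[-36,-28,0],[-36,-28,0],[-10,-8,0]],"spin":[0,0,0,0,0]}'
python3 -m pendant '{"travel":[[0,0,0],[0,0,-35],[0,0,-30],[0,0,-8],[0,0,0]],"spin":[0,0,0,0,0]}'
python3 phi.py c5
```

```text
time_s: 6.42
tcp_pos: [0.5285, 0.166, 0.2103]
tcp_rot: [0.934, -0.356, 0.007, -0.007]
ft_force: [0.4, 0.4, 1.1]
finger_gap: 0.0004
time_s: 7.05
tcp_pos: [0.5343, 0.1681, 0.1374]
tcp_rot: [0.934, -0.356, 0.01, -0.009]
ft_force: [-0.6, -0.3, 0.8]
finger_gap: 0.0007
7.1 [0.53447949 0.16811537 0.13787399] [ 0.50034489 -0.30079393 -0.30932756]
[295.5, 258.3] 0.77 [(135, np.float64(0.5))]
```

View pics/c5.png

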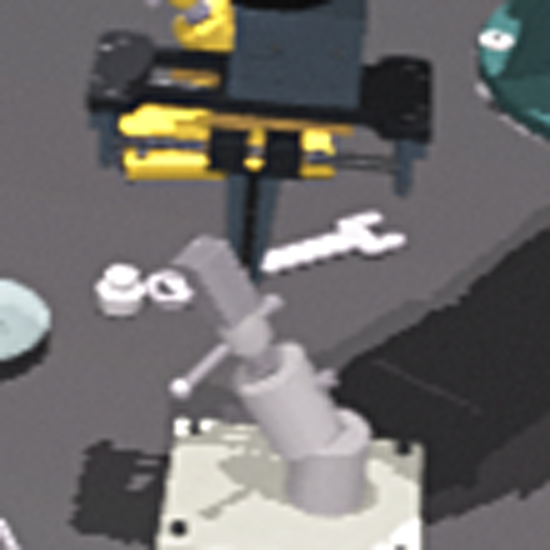

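```bash
python3 -m pendant '{"travel":[[-5,5,-5],[-1,7,0],[-1,7,1],[0,7,1],[0,7,0]],"spin":[0,0,0,0,0]}'
python3 phi.py c6
```

```text
time_s: 7.78
tcp_pos: [0.5278, 0.2015, 0.1378]
tcp_rot: [0.934, -0.356, 0.013, -0.008]
ft_force: [-0.5, -10.4, 3.7]
finger_gap: 0.0003
7.825 [0.52758733 0.20213448 0.13771881] [-2.84008603 -5.27563082  3.57614983]
[292.6, 254.7] 0.73 [(163, np.float64(0.3))]
```

View pics/c6.png

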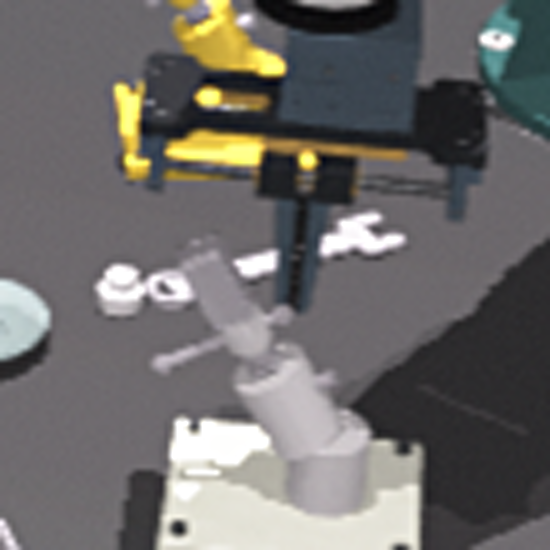

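```bash
python3 -m pendant '{"travel":[[0,5,-3],[0,6,-1],[1,5,0],[1,4,0],[0,0,0]],"spin":[0,0,0,0,0]}'
python3 phi.py c7; python3 tab.py -1 -1 200 100 -10 6 5 0;python3 tab.py -1 -1 200 180 -10 6 5 10
```

```text
time_s: 8.5
tcp_pos: [0.5291, 0.2239, 0.1349]
tcp_rot: [0.935, -0.355, 0.012, -0.008]
ft_force: [0.1, 0.0, 0.3]
finger_gap: 0.0002
8.55 [0.52903059 0.22375717 0.1348463 ] [-0.9031223  -0.17926936  0.04798673]
[291.5, 254.3] 0.68 [(167, np.float64(0.7))]
200 TCP [568 238 134] step None br hd bo body [ 0.1  2.4 19.4 29.1]
190 TCP [563 238 135] step [-6  0  1] br hd bo body [ 0.1  4.4 19.2 30.3]
180 TCP [557 238 135] step [-5 -1  0] br hd bo body [ 0.1  6.7 19.  31.4]
170 TCP [553 237 135] step [-5 -1  0] br hd bo body [ 0.   8.1 18.7 30.3]
160 TCP [547 234 135] step [-5 -2  0] br hd bo body [-1.5  9.1 18.3 29.2]
150 TCP [542 228 134] step [-6 -7 -1] br hd bo body [-4.   8.4 17.5 27.8]
140 TCP [537 220 133] step [-4 -8 -1] br hd bo body [-4.1  6.  16.5 26.4]
130 TCP [535 214 132] step [-3 -6 -1] br hd bo body [-4.5  3.9 15.2 25.1]
120 TCP [533 208 130] step [-2 -6 -1] br hd bo body [-4.4  1.6 13.7 23.7]
110 TCP [532 203 129] step [-1 -5 -2] br hd bo body [-4.4  0.4 12.3 22.5]
100 TCP [532 198 127] step [ 0 -5 -2] br hd bo body [-4.4 -1.1 11.  21.5]
200 TCP [577 243 134] step None br hd bo body [10.   7.7 22.5 30. ]
190 TCP [570 244 135] step [-7  1  1] br hd bo body [10.1  6.5 21.7 30.8]
180 TCP [564 245 135] step [-6  1  0] br hd bo body [10.   7.6 20.7 31.4]
```

View pics/c7.png

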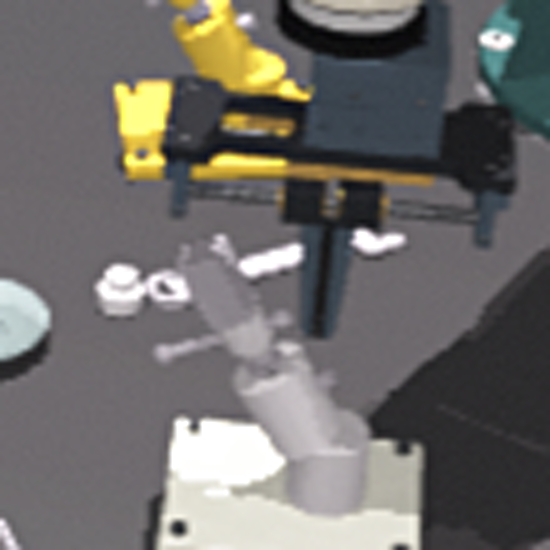

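```bash
cat > fit.py <<'E'
# fit phi with the scene depth cloud around the tap
from phi import *
from scipy.optimize import minimize_scalar
def fitphi(g0=None,g1=None):
    A_,d=read_camera('scene');P=cloud('scene',d);P[d==0]=-9
    p=local(P.reshape(-1,3),M,A,0.).reshape(P.shape)+0
    h=.0605
    m=(d>0)&(abs(p[...,2]-(h-.033))<.008)&(np.hypot(p[...,0],p[...,1])<.058)&(np.hypot(p[...,0],p[...,1])>.010)
    X=P[m]; g=np.deg2rad(np.arange(0,360,1.))
    col=A_[m].astype(int); k=(col.min(-1)>110)&(np.ptp(col,axis=-1)<30); X=X[k]
    c=[np.mean(np.minimum(abs(parts(X,M,A,q,hq(q))[1]),.006)) for q in g]
    i=np.argsort(c)[:4]; return len(X),[(int(np.degrees(g[j])+.5),round(c[j]*1000,2)) for j in i],A_
if __name__=='__main__':
    n,b,A_=fitphi();print(n,b); save('big',A_,(280,225,330,275),12)
E
python3 fit.py
python3 -c "
from plan import *
c=np.array([.529,.2237,.1348]); u,e,w,l=frame(A)
for p in (165,175,185,195):
  b=ball(np.deg2rad(p),-.022); v=c-b; print(p,np.round(b*1000),'along l',round(v@l*1000,1),'along w',round(v@w*1000,1),'tip dz',round((c[2]-.011-b[2])*1000,1))"
```

```text
98 [(186, np.float64(2.69)), (185, np.float64(2.72)), (187, np.float64(2.73)), (184, np.float64(2.8))]
165 [544. 213. 129.] along l -18.6 along w -2.2 tip dz -5.2
175 [546. 216. 129.] along l -17.9 along w -6.0 tip dz -5.4
185 [549. 219. 129.] along l -17.9 along w -9.8 tip dz -5.4
195 [552. 221. 129.] along l -18.4 along w -13.6 tip dz -5.0
```

View pics/big.png

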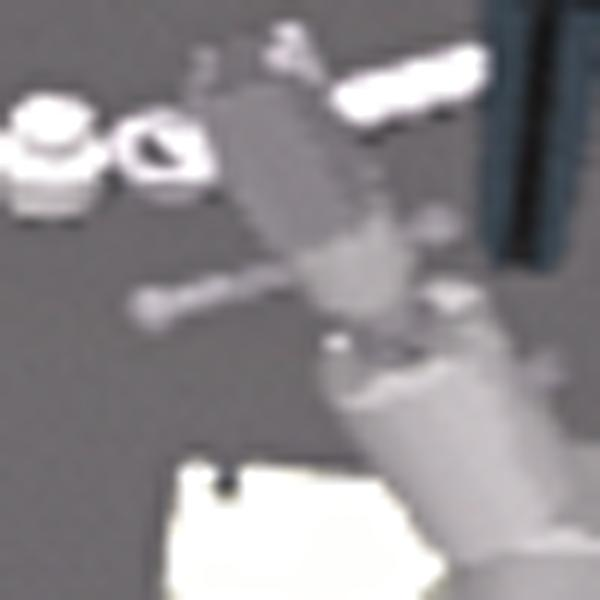

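```bash
python3 tab.py -1 -1 186 106 -10 2 5 0; python3 -m pendant '{"travel":[[13,15,0],[13,14,0],[8,-6,0],[0,0,0],[0,0,0]],"spin":[0,0,0,0,0]}'
```

```text
186 TCP [564 235 135] step None br hd bo body [ 0.1  1.3 19.2 30.7]
176 TCP [558 235 135] step [-5 -1  0] br hd bo body [ 0.1  3.5 18.9 31.1]
166 TCP [554 234 135] step [-5 -1  0] br hd bo body [-0.1  4.6 18.5 29.8]
156 TCP [549 232 134] step [-4 -1 -1] br hd bo body [-0.3  6.1 18.  28.5]
146 TCP [545 229 134] step [-5 -3 -1] br hd bo body [-2.6  6.7 17.1 27.2]
136 TCP [540 222 132] step [-4 -7 -1] br hd bo body [-4.5  5.1 16.  25.8]
126 TCP [537 215 131] step [-3 -7 -1] br hd bo body [-4.1  2.9 14.6 24.6]
116 TCP [536 209 130] step [-2 -6 -2] br hd bo body [-4.5  0.8 13.  23.2]
106 TCP [535 204 128] step [-1 -5 -2] br hd bo body [-4.5 -0.4 11.4 22. ]
time_s: 9.28
tcp_pos: [0.5659, 0.2482, 0.1346]
tcp_rot: [0.935, -0.355, 0.012, -0.008]
ft_force: [-0.9, 0.2, -0.4]
finger_gap: 0.0006
```

```bash
python3 -m pendant '{"travel":[[-5,-8,0],[-5,-6,0],[-5,-2,0],[-5,-4,0],[-5,-6,-1]],"spin":[0,0,0,0,0]}'; python3 fit.py; python3 phi.py c8
```

```text
time_s: 9.9
tcp_pos: [0.5425, 0.223, 0.1363]
tcp_rot: [0.934, -0.356, 0.016, -0.013]
ft_force: [0.6, 5.8, 2.9]
finger_gap: 0.0005
95 [(138, np.float64(3.09)), (137, np.float64(3.1)), (139, np.float64(3.12)), (136, np.float64(3.14))]
10.0 [0.54171043 0.22226063 0.13599537] [-2.73587452  2.1044568   4.75154852]
[295.6, 259.8] 0.79 [(133, np.float64(1.9))]
[299.7, 235.9] 0.37 [(242, np.float64(4.4)), (88, np.float64(22.2))]
```

View pics/big.png

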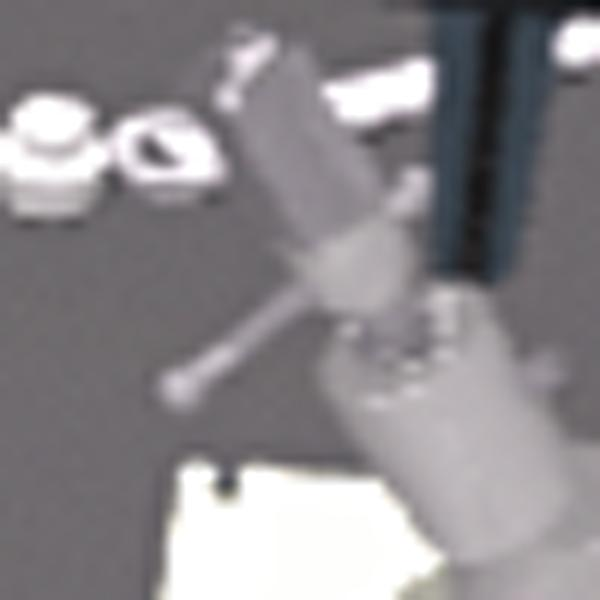

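```bash
python3 -m pendant '{"travel":[[-3,-5,-3],[-2,-5,-2],[-1,-4,-1],[0,-4,-1],[0,0,0]],"spin":[0,0,0,0,0]}'; python3 fit.py; python3 phi.py c9
```

```text
time_s: 10.68
tcp_pos: [0.5357, 0.2054, 0.1299]
tcp_rot: [0.934, -0.357, 0.015, -0.014]
ft_force: [-0.8, 2.0, 0.7]
finger_gap: 0.0008
77 [(110, np.float64(3.0)), (109, np.float64(3.02)), (111, np.float64(3.02)), (108, np.float64(3.06))]
10.775 [0.53576581 0.20538958 0.12989694] [-1.5048072   3.12146952  1.03081296]
[298.8, 260.7] 0.8 [(120, np.float64(2.3))]
```

View pics/big.png

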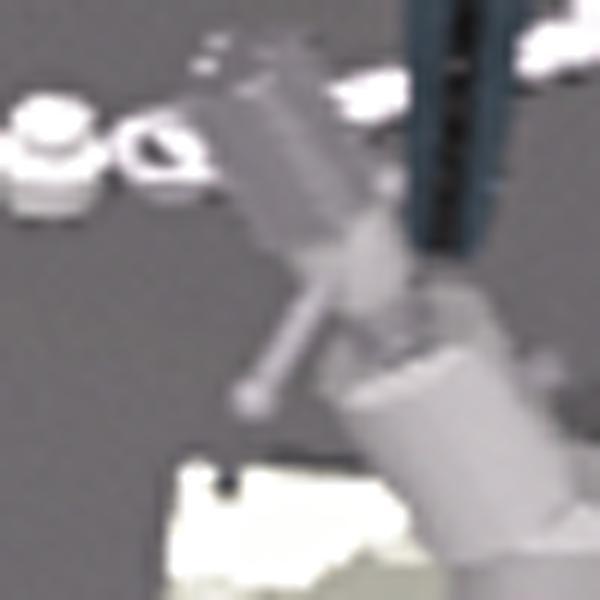

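```bash
python3 -m pendant '{"travel":[[-2,2,40],[0,0,40],[24,24,0],[24,23,0],[4,0,0]],"spin":[0,0,0,0,0]}'; python3 -m pendant '{"travel":[[0,0,0],[0,0,-45],[0,0,-45],[0,0,-6],[0,0,0]],"spin":[0,0,0,0,0]}'; python3 tab.py 1 1 112 142 10 0 5 0
```

```text
time_s: 11.45
tcp_pos: [0.5859, 0.2539, 0.2122]
tcp_rot: [0.934, -0.356, 0.015, -0.012]
ft_force: [-0.5, -0.5, -0.7]
finger_gap: 0.0007
time_s: 12.08
tcp_pos: [0.5839, 0.251, 0.115]
tcp_rot: [0.934, -0.357, 0.015, -0.011]
ft_force: [0.4, -0.2, 0.9]
finger_gap: 0.0002
112 TCP [598 244 115] step None br hd bo body [-3.3 21.9 18.8 13.5]
122 TCP [603 239 111] step [ 5 -5 -4] br hd bo body [-3.6 20.8 18.7 10.5]
132 TCP [608 233 108] step [ 4 -6 -4] br hd bo body [-3.9 18.8 19.1  7.1]
142 TCP [611 228 105] step [ 3 -5 -3] br hd bo body [-2.2 17.1 20.3  3.9]
```

```bash
python3 -m pendant '{"travel":[[7,-3,0],[7,-4,0],[5,-5,-4],[5,-5,-3],[3,-4,-2]],"spin":[0,0,0,0,0]}'; python3 -m pendant '{"travel":[[0,0,50],[0,0,50],[-36,-28,0],[-36,-28,0],[-8,-8,0]],"spin":[0,0,0,0,0]}';  python3 fit.py
```

```text
time_s: 12.7
tcp_pos: [0.6119, 0.2292, 0.1092]
tcp_rot: [0.934, -0.357, 0.014, -0.012]
ft_force: [-5.2, 2.3, 0.9]
finger_gap: 0.0002
time_s: 13.32
tcp_pos: [0.5326, 0.1621, 0.213]
tcp_rot: [0.934, -0.357, 0.016, -0.012]
ft_force: [0.2, -0.3, -0.2]
finger_gap: 0.0004
95 [(137, np.float64(2.99)), (136, np.float64(2.99)), (138, np.float64(3.01)), (135, np.float64(3.03))]
```

View pics/big.png

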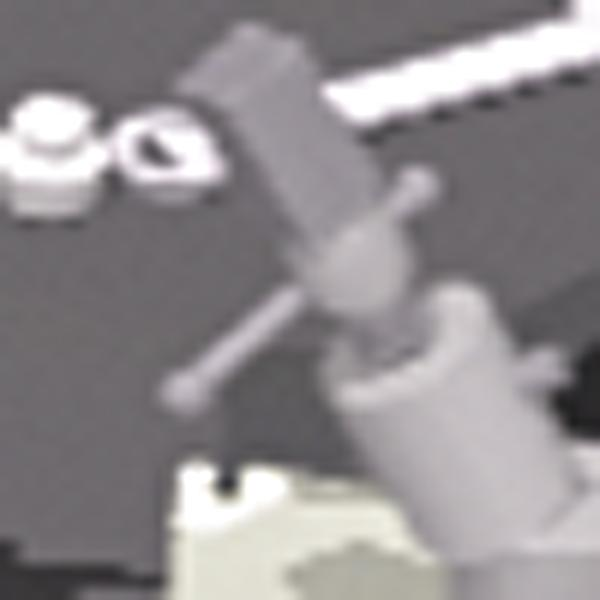

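```bash
python3 -m pendant '{"travel":[[-1,5,-10],[0,0,-30],[0,0,-30],[0,0,-7],[0,0,0]],"spin":[0,0,0,0,0]}'; python3 tab.py -1 1 140 150 10 6 5 0; python3 tab.py -1 1 160 290 10 2 5 0
```

```text
time_s: 14.0
tcp_pos: [0.536, 0.1701, 0.1328]
tcp_rot: [0.934, -0.357, 0.017, -0.013]
ft_force: [0.3, -0.2, 0.4]
finger_gap: 0.0008
140 TCP [533 182 133] step None br hd bo body [ 0.1  2.7 21.2 26.4]
150 TCP [531 189 134] step [-2  6  1] br hd bo body [ 0.1  1.2 20.  27.8]
160 TCP [532 192 135] step None br hd bo body [ 0.1 -1.1 19.9 29.1]
170 TCP [532 198 135] step [-1  6  0] br hd bo body [ 0.1  0.4 19.4 30.4]
180 TCP [532 203 135] step [0 5 0] br hd bo body [ 0.   2.8 19.  31.5]
190 TCP [532 208 135] step [0 5 0] br hd bo body [ 0.1  4.2 18.5 30.3]
200 TCP [532 212 134] step [ 0  5 -1] br hd bo body [-0.   5.6 17.9 29. ]
210 TCP [534 217 134] step [ 2  5 -1] br hd bo body [-1.3  6.7 17.1 27.7]
220 TCP [539 223 132] step [ 5  5 -1] br hd bo body [-4.5  6.  15.9 26.3]
230 TCP [546 227 131] step [ 7  4 -1] br hd bo body [-4.5  3.9 14.5 25.1]
240 TCP [552 230 129] step [ 6  3 -2] br hd bo body [-4.   1.3 12.9 23.7]
250 TCP [558 231 127] step [ 5  2 -2] br hd bo body [-4.1  0.3 11.  22.5]
260 TCP [563 232 126] step [ 5  1 -2] br hd bo body [-4.3 -1.5  9.3 21.5]
270 TCP [567 232 124] step [ 5  0 -2] br hd bo body [-4.3 -2.4  8.2 20.4]
280 TCP [571 232 122] step [ 4  0 -2] br hd bo body [-4.4 -2.9  7.9 17.7]
290 TCP [575 232 120] step [ 4  0 -2] br hd bo body [-4.1 -1.9  7.5 15. ]
```

```bash
python3 -m pendant '{"travel":[[-5,8,0],[-2,7,-1],[0,7,0],[1,7,0],[1,7,-1]],"spin":[0,0,0,0,0]}'; python3 fit.py
```

```text
time_s: 14.62
tcp_pos: [0.5311, 0.2065, 0.1348]
tcp_rot: [0.934, -0.356, 0.019, -0.012]
ft_force: [-1.4, -12.5, 2.7]
finger_gap: 0.0006
92 [(192, np.float64(2.8)), (193, np.float64(2.81)), (191, np.float64(2.82)), (190, np.float64(2.85))]
```

View pics/big.png

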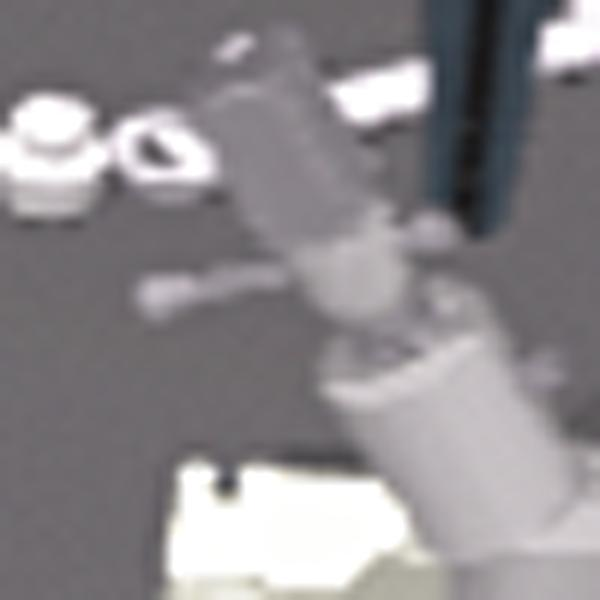

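```bash
python3 -m pendant '{"travel":[[3,6,-1],[4,6,-1],[5,5,-1],[6,4,-1],[6,3,-2]],"spin":[0,0,0,0,0]}'; python3 fit.py
```

```text
time_s: 15.3
tcp_pos: [0.5507, 0.2329, 0.1309]
tcp_rot: [0.934, -0.356, 0.016, -0.009]
ft_force: [-6.5, 0.4, 2.6]
finger_gap: 0.0006
61 [(225, np.float64(3.19)), (224, np.float64(3.21)), (226, np.float64(3.23)), (223, np.float64(3.24))]
```

View pics/big.png

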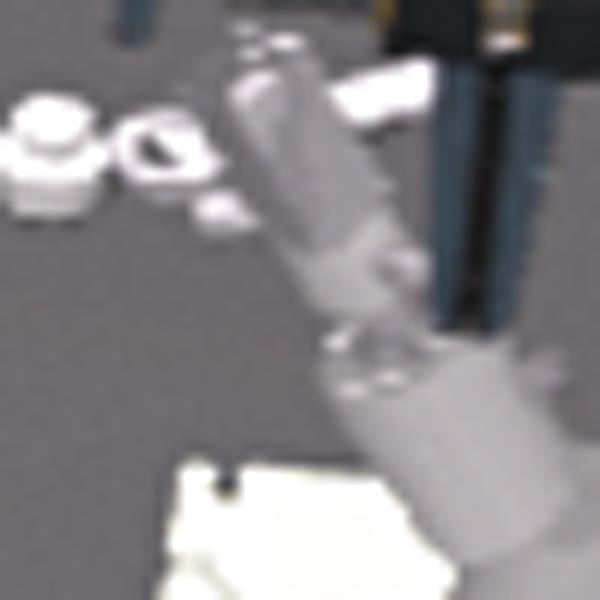

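```bash
python3 -m pendant '{"travel":[[6,1,-2],[6,1,-2],[5,1,-2],[5,0,-2],[5,0,-2]],"spin":[0,0,0,0,0]}'; python3 fit.py
```

```text
time_s: 15.98
tcp_pos: [0.5721, 0.2391, 0.1222]
tcp_rot: [0.934, -0.356, 0.011, -0.007]
ft_force: [-8.3, 0.2, 1.2]
finger_gap: 0.0004
23 [(80, np.float64(3.01)), (79, np.float64(3.01)), (81, np.float64(3.04)), (78, np.float64(3.07))]
```

View pics/big.png

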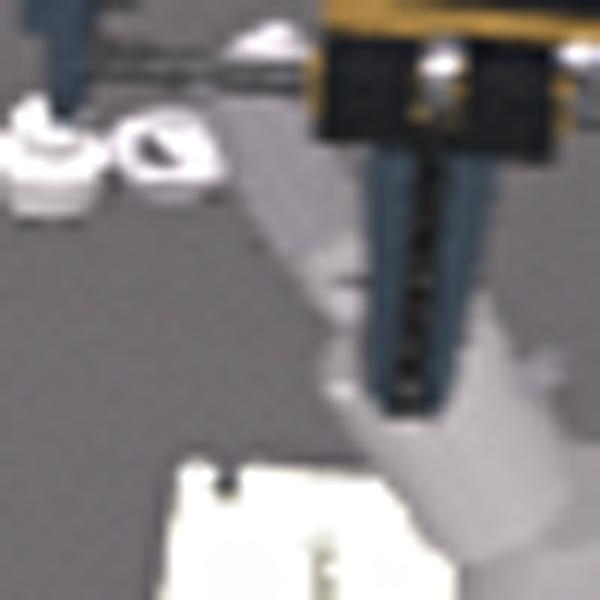

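```bash
python3 -m pendant '{"travel":[[3,-2,-2],[3,-2,-1],[2,-2,-1],[0,0,0],[0,0,0]],"spin":[0,0,0,0,0]}'; python3 -m pendant '{"travel":[[-6,6,3],[0,0,45],[0,0,45],[-30,-5,0],[-30,-30,0]],"spin":[0,0,0,0,0]}';python3 fit.py
```

```text
time_s: 16.65
tcp_pos: [0.5768, 0.2372, 0.1202]
tcp_rot: [0.934, -0.356, 0.009, -0.007]
ft_force: [-0.5, -0.2, 0.1]
finger_gap: 0.0002
time_s: 17.27
tcp_pos: [0.5098, 0.2107, 0.2183]
tcp_rot: [0.935, -0.355, 0.01, -0.008]
ft_force: [0.5, 0.4, -0.6]
finger_gap: 0.0006
81 [(281, np.float64(3.22)), (280, np.float64(3.24)), (282, np.float64(3.25)), (283, np.float64(3.29))]
```

View pics/big.png

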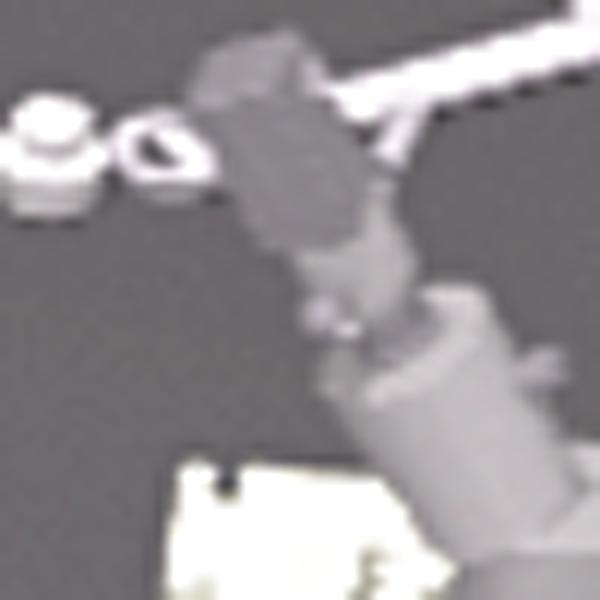

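```bash
python3 tab.py 1 -1 282 282 -10 0 5 15; python3 tab.py 1 -1 282 212 -10 0 5 0
```

```text
282 TCP [505 200 129] step None br hd bo body [10.  24.2 18.7 24.5]
282 TCP [514 187 129] step None br hd bo body [-4.3 20.3 20.7 24.6]
272 TCP [517 179 124] step [ 3 -8 -4] br hd bo body [-4.4 21.7 20.1 21.2]
262 TCP [521 172 120] step [ 4 -7 -4] br hd bo body [-4.4 22.2 19.2 18. ]
252 TCP [525 167 116] step [ 4 -5 -4] br hd bo body [-3.7 22.1 18.5 14.7]
242 TCP [529 162 112] step [ 5 -5 -4] br hd bo body [-3.3 21.4 18.2 11.6]
232 TCP [535 158 108] step [ 6 -4 -4] br hd bo body [-4.1 19.8 18.5  8.6]
222 TCP [541 155 105] step [ 6 -3 -3] br hd bo body [-3.6 18.1 19.5  5.6]
212 TCP [549 153 103] step [ 8 -2 -3] br hd bo body [-0.7 14.7 20.6  1. ]
```

```bash
python3 -m pendant '{"travel":[[-6,-8,0],[0,0,-40],[0,0,-40],[0,0,-10],[0,0,0]],"spin":[0,0,0,0,0]}'
```

```text
time_s: 17.95
tcp_pos: [0.5012, 0.2003, 0.1289]
tcp_rot: [0.935, -0.356, 0.012, -0.009]
ft_force: [-0.8, 0.6, 0.7]
finger_gap: 0.0006
```

```bash
python3 -m pendant '{"travel":[[7,-7,0],[6,-7,0],[3,-8,-4],[4,-7,-4],[4,-5,-4]],"spin":[0,0,0,0,0]}'; python3 -m pendant '{"travel":[[5,-5,-4],[6,-4,-4],[5,-3,-3],[4,-2,-1],[0,0,0]],"spin":[0,0,0,0,0]}'; python3 fit.py
```

```text
time_s: 18.58
tcp_pos: [0.5292, 0.1653, 0.1204]
tcp_rot: [0.934, -0.356, 0.014, -0.012]
ft_force: [-3.0, 4.4, 3.4]
finger_gap: 0.0003
time_s: 19.2
tcp_pos: [0.5497, 0.1496, 0.1071]
tcp_rot: [0.934, -0.356, 0.013, -0.011]
ft_force: [-1.2, 1.1, 2.1]
finger_gap: 0.0003
73 [(213, np.float64(2.88)), (212, np.float64(2.89)), (214, np.float64(2.91)), (211, np.float64(2.94))]
```

View pics/big.png

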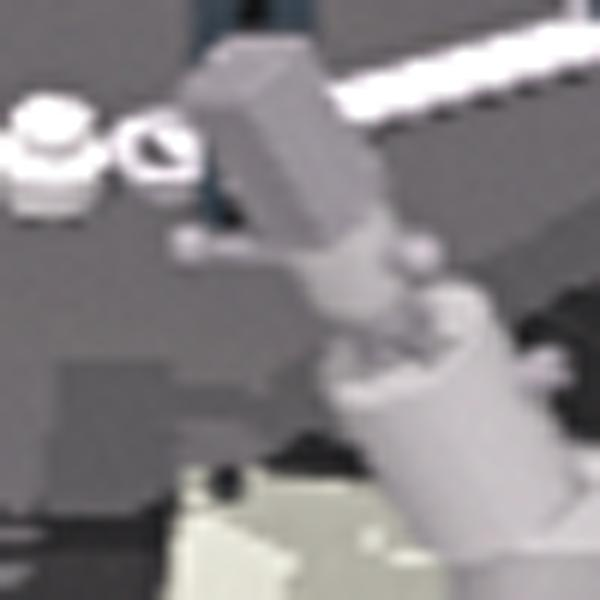

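```bash
python3 -m pendant '{"travel":[[-3,-2,50],[0,0,50],[-12,28,0],[-11,28,0],[-2,2,0]],"spin":[0,0,0,0,0]}'; python3 -m pendant '{"travel":[[0,0,0],[0,0,-35],[0,0,-35],[0,0,-4],[0,0,0]],"spin":[0,0,0,0,0]}'
```

```text
time_s: 19.88
tcp_pos: [0.5218, 0.2056, 0.2107]
tcp_rot: [0.934, -0.357, 0.014, -0.012]
ft_force: [0.1, 1.0, -1.0]
finger_gap: 0.0003
time_s: 20.5
tcp_pos: [0.5238, 0.2028, 0.1359]
tcp_rot: [0.934, -0.357, 0.015, -0.012]
ft_force: [1.0, 0.2, 0.2]
finger_gap: 0.0006
```

```bash
python3 -m pendant '{"travel":[[6,9,-1],[5,8,-1],[6,7,-1],[7,5,-2],[6,3,-2]],"spin":[0,0,0,0,0]}'; python3 fit.py
```

```text
time_s: 21.12
tcp_pos: [0.5562, 0.2377, 0.1315]
tcp_rot: [0.934, -0.358, 0.016, -0.013]
ft_force: [-7.1, -0.1, 4.4]
finger_gap: 0.0004
56 [(226, np.float64(3.4)), (225, np.float64(3.42)), (227, np.float64(3.42)), (224, np.float64(3.46))]
```

View pics/big.png

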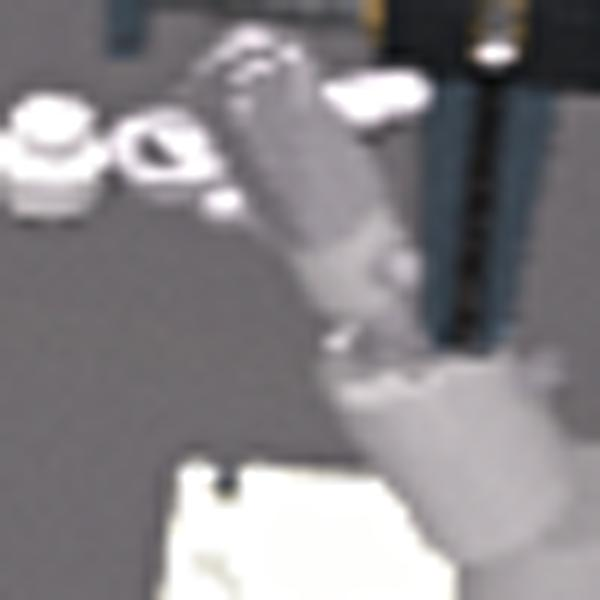

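```bash
python3 -m pendant '{"travel":[[5,2,-2],[5,1,-2],[4,-1,-2],[4,-2,-2],[4,-3,-2]],"spin":[0,0,0,0,0]}';  python3 -m pendant '{"travel":[[-6,6,3],[0,0,45],[0,0,45],[-30,-5,0],[-30,-30,0]],"spin":[0,0,0,0,0]}';python3 fit.py
```

```text
time_s: 21.8
tcp_pos: [0.5769, 0.238, 0.12]
tcp_rot: [0.934, -0.358, 0.011, -0.012]
ft_force: [-7.6, 7.1, 2.0]
finger_gap: 0.0009
time_s: 22.42
tcp_pos: [0.5106, 0.2118, 0.2163]
tcp_rot: [0.934, -0.357, 0.012, -0.012]
ft_force: [-0.3, -0.1, -0.2]
finger_gap: 0.0004
75 [(278, np.float64(3.33)), (277, np.float64(3.35)), (279, np.float64(3.38)), (276, np.float64(3.4))]
```

View pics/big.png

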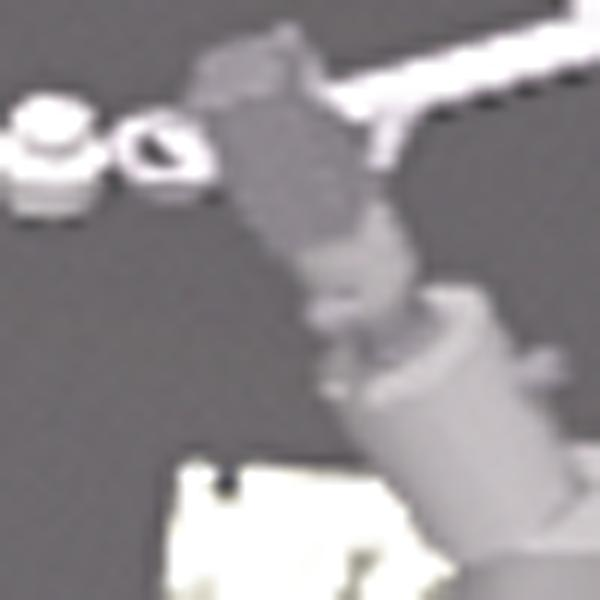

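```bash
python3 tab.py 1 1 278 278 10 0 5 15; python3 tab.py 1 1 278 398 10 0 5 0
```

```text
278 TCP [542 149 127] step None br hd bo body [10.  24.7 34.6 23.9]
278 TCP [533 161 127] step None br hd bo body [-4.4 22.2 26.6 23.4]
288 TCP [527 165 131] step [-6  3  4] br hd bo body [-3.7 22.1 28.7 27.6]
298 TCP [522 169 135] step [-5  4  4] br hd bo body [-3.1 21.4 30.9 31.8]
308 TCP [517 174 139] step [-5  6  4] br hd bo body [-4.1 20.7 33.  35.6]
318 TCP [513 180 142] step [-4  5  3] br hd bo body [-3.6 20.9 34.7 39.1]
328 TCP [511 187 144] step [-3  8  3] br hd bo body [-0.7 21.  35.  41.5]
338 TCP [510 197 146] step [-1 10  2] br hd bo body [ 0.1 21.4 33.9 42.7]
348 TCP [511 207 147] step [ 1 10  1] br hd bo body [ 0.1 22.9 32.7 43.8]
358 TCP [514 217 148] step [3 9 0] br hd bo body [ 0.1 24.9 31.8 45.2]
368 TCP [518 225 148] step [4 8 0] br hd bo body [ 0.1 26.  31.2 44.4]
378 TCP [522 233 147] step [ 4  7 -1] br hd bo body [-1.  26.2 30.2 42.7]
388 TCP [527 239 145] step [ 5  7 -2] br hd bo body [-0.8 26.  28.6 40.4]
398 TCP [534 246 142] step [ 7  6 -2] br hd bo body [-2.2 24.5 26.  37.7]
```

```bash
python3 -m pendant '{"travel":[[-5,-35,0],[25,-30,0],[13,0,0],[0,0,0],[0,0,-30]],"spin":[0,0,0,0,0]}'; python3 -m pendant '{"travel":[[0,0,-30],[0,0,-27],[0,0,0],[0,0,0],[0,0,0]],"spin":[0,0,0,0,0]}'
```

```text
time_s: 23.1
tcp_pos: [0.5413, 0.1446, 0.1887]
tcp_rot: [0.934, -0.356, 0.014, -0.013]
ft_force: [-0.4, -0.1, -1.0]
finger_gap: 0.0003
time_s: 23.72
tcp_pos: [0.5391, 0.1482, 0.1305]
tcp_rot: [0.935, -0.355, 0.013, -0.012]
ft_force: [0.4, -0.1, -0.3]
finger_gap: 0.0005
```

```bash
python3 -m pendant '{"travel":[[-6,10,-2],[-6,6,2],[-5,5,4],[-5,5,4],[-4,6,3]],"spin":[0,0,0,0,0]}'; python3 fit.py; cp pics/big.png pics/big10.png;  python3 -m pendant '{"travel":[[-3,7,2],[-1,9,2],[1,9,1],[3,8,0],[2,4,0]],"spin":[0,0,0,0,0]}'; python3 fit.py
```

```text
time_s: 24.35
tcp_pos: [0.5169, 0.1829, 0.1465]
tcp_rot: [0.935, -0.354, 0.02, -0.015]
ft_force: [10.4, -4.5, 0.3]
finger_gap: 0.0006
100 [(317, np.float64(3.34)), (318, np.float64(3.34)), (319, np.float64(3.34)), (316, np.float64(3.35))]
time_s: 25.02
tcp_pos: [0.5224, 0.2234, 0.1569]
tcp_rot: [0.935, -0.353, 0.025, -0.018]
ft_force: [-1.2, -1.9, 1.1]
finger_gap: 0.0007
82 [(346, np.float64(3.3)), (345, np.float64(3.3)), (347, np.float64(3.32)), (344, np.float64(3.33))]
```

View pics/big.png

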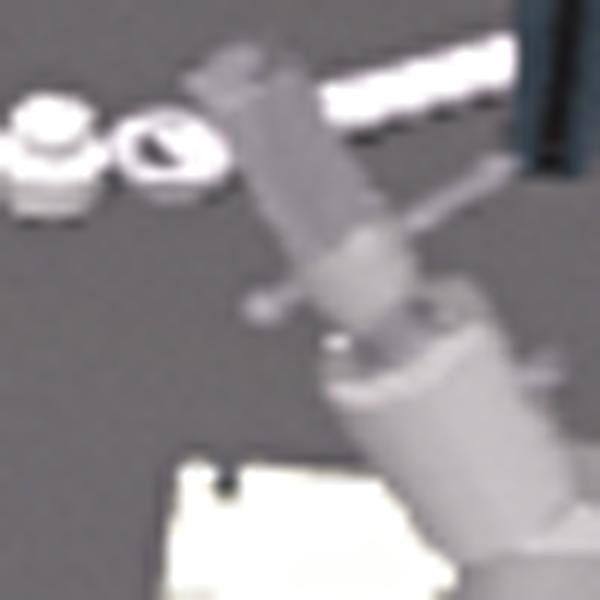

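```bash
python3 -m pendant '{"travel":[[0,0,15],[-9,-20,0],[-10,-18,0],[0,0,-15],[0,0,-15]],"spin":[0,0,0,0,0]}'; python3 fit.py; python3 tab.py 1 1 340 340 10 0 8 10
```

```text
time_s: 25.7
tcp_pos: [0.5017, 0.1822, 0.142]
tcp_rot: [0.935, -0.354, 0.026, -0.019]
ft_force: [-0.9, -0.9, 0.3]
finger_gap: 0.0003
95 [(345, np.float64(3.0)), (344, np.float64(3.01)), (346, np.float64(3.01)), (343, np.float64(3.02))]
340 TCP [506 190 144] step None br hd bo body [10.  24.  34.9 41.7]
```

View pics/big.png

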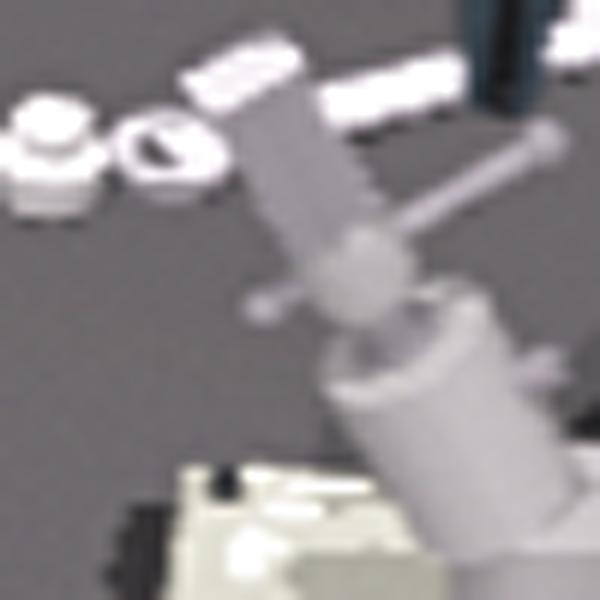

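```bash
python3 -m pendant '{"travel":[[5,9,0],[4,9,-1],[2,8,-1],[4,8,-1],[4,7,-1]],"spin":[0,0,0,0,0]}'; python3 fit.py
```

```text
time_s: 26.38
tcp_pos: [0.5169, 0.2211, 0.1344]
tcp_rot: [0.936, -0.352, 0.021, -0.01]
ft_force: [-43.9, -100.0, 72.8]
finger_gap: 0.0004
94 [(4, np.float64(2.95)), (3, np.float64(2.97)), (5, np.float64(2.97)), (2, np.float64(2.98))]
```

View pics/big.png

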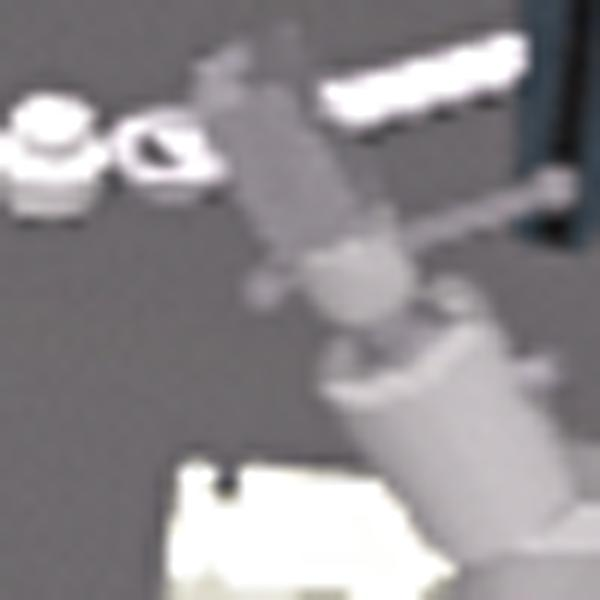

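The tap is now against the stop, and the reading of about 131 N is well above what I intended. I'm backing off straight away.

```bash
python3 -c "
from h import *
o=sensors.get_obs();print(o['time_s'],o['tcp_pos'],o['ft_force'],np.linalg.norm(o['ft_force']),o['wrist_torque'])"
python3 -m pendant '{"travel":[[-3,-6,0],[-4,-8,0],[-4,-8,0],[-4,-8,0],[0,0,0]],"spin":[0,0,0,0,0]}'; python3 fit.py
```

```text
26.425 [0.51632992 0.22064961 0.13418502] [-30.01928478 -62.92165489  45.04085834] 82.99982550557019 [-10.30977137   4.13621206  -1.07339618]
time_s: 27.05
tcp_pos: [0.5014, 0.19, 0.1347]
tcp_rot: [0.936, -0.352, 0.021, -0.009]
ft_force: [0.3, 0.2, 0.3]
finger_gap: 0.0009
99 [(1, np.float64(2.69)), (2, np.float64(2.7)), (3, np.float64(2.73)), (0, np.float64(2.74))]
```

View pics/big.png

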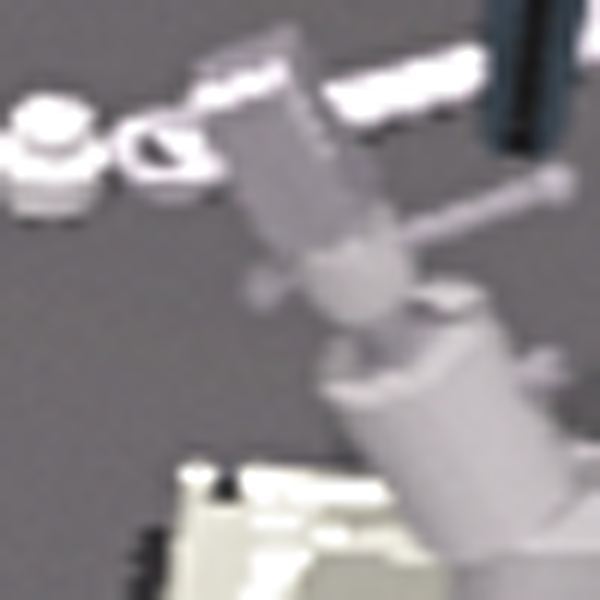

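```bash
python3 -m pendant '{"travel":[[-6,-8,5],[0,0,40],[0,0,40],[-5,-30,20],[-5,-50,10]],"spin":[0,0,0,0,0]}'; python3 -m pendant '{"travel":[[0,-50,10],[0,-55,0],[0,-55,0],[0,-55,0],[0,0,0]],"spin":[0,0,0,0,0]}'; python3 - <<'E'
from fit import *
n,b,A_=fitphi();print(n,b); save('big_end',A_,(280,225,330,275),12)
B,d=read_camera('top'); save('top_end',B,s=1.4); save('scene_end',A_,s=1.4)
for r in landmark_of('top','bar_end')[:4]: print(r)
E
```

```text
time_s: 27.72
tcp_pos: [0.4837, 0.1012, 0.2536]
tcp_rot: [0.936, -0.35, 0.021, -0.009]
ft_force: [0.8, -0.9, 0.0]
finger_gap: 0.0005
time_s: 28.35
tcp_pos: [0.4814, -0.1231, 0.2675]
tcp_rot: [0.936, -0.351, 0.024, -0.01]
ft_force: [0.4, 0.1, -0.7]
finger_gap: 0.0006
97 [(1, np.float64(2.93)), (2, np.float64(2.93)), (359, np.float64(2.94)), (0, np.float64(2.96))]
{'at': [180.3, 288.3], 'conf': 0.67}
{'at': [203.8, 207.5], 'conf': 0.65}
{'at': [104.1, 289.0], 'conf': 0.59}
```

View pics/top_end.png

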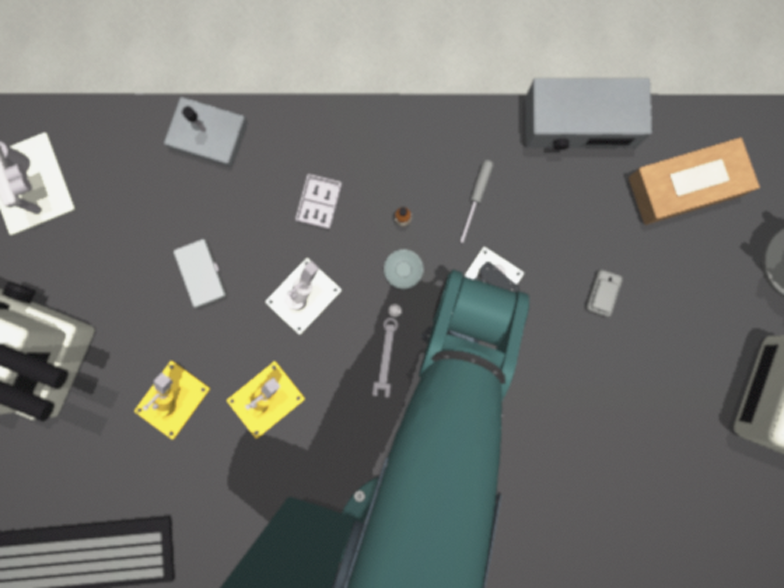

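View pics/scene_end.png

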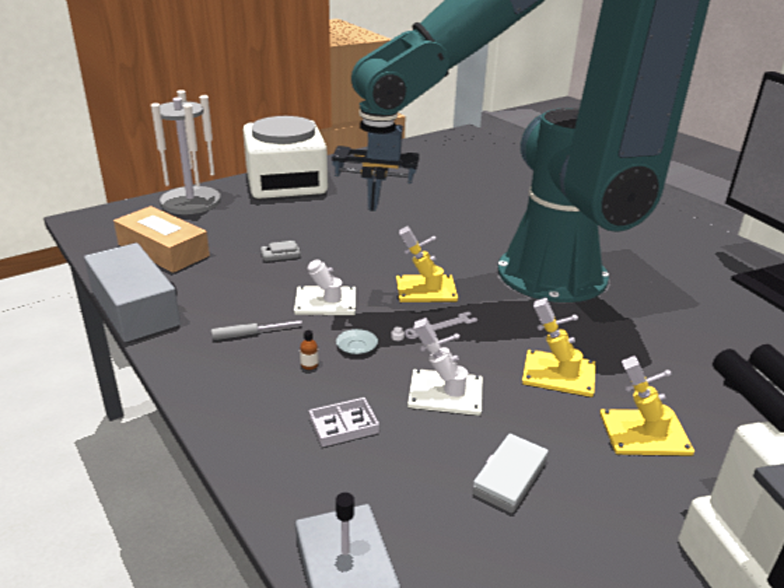

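View pics/big_end.png

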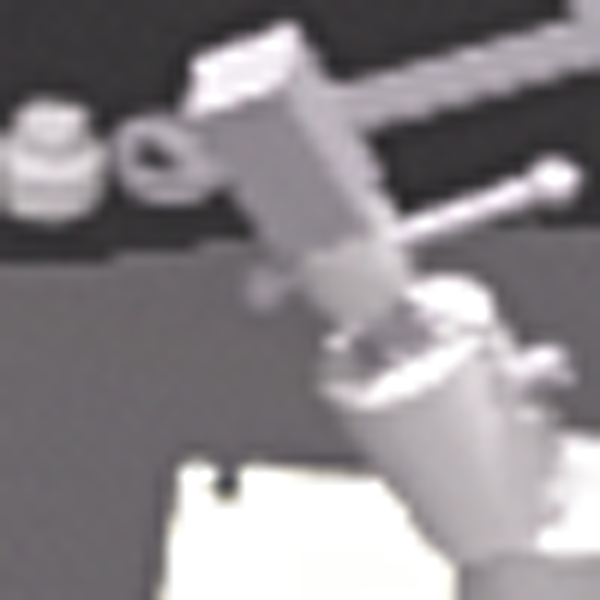

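```bash
python3 - <<'E'
from h import *; from geo import *
from scipy.optimize import least_squares
im,d1=read_camera('scene'); d0=np.load('scene0d.npy')
t,d3=read_camera('top'); d2=np.load('top0d.npy')
def X(c,d):
    P=cloud(c,d);P[d==0]=-9
    m=(np.linalg.norm(P-[.56,.21,.12],axis=-1)<.085)&(P[...,2]>.075); return P[m]
S0,S1,T0,T1=X('scene',d0),X('scene',d1),X('top',d2),X('top',d3)
def r(p,X,ph,h): return np.min(parts(X,np.array([p[0],p[1],.095]),p[2],ph,h),0)
for n,a,b in (('scene',S0,S1),('top',T0,T1)):
    f=lambda p: np.r_[r(p,a,p[3],p[4]),r(p,b,p[5],p[6])]
    s=least_squares(f,[.5517,.2138,-.735,.285,.061,.08,.058],loss='soft_l1',f_scale=.0015,x_scale=[.01,.01,.1,.1,.01,.1,.01])
    print(n,np.round(s.x,4),'travel',2*np.pi-s.x[3]+s.x[5],'feed mm',(s.x[4]-s.x[6])*1000)
E
```

```text
scene [ 0.551   0.2146 -0.7438  0.2925  0.0616  0.0271  0.0588] travel 6.017812009501139 feed mm 2.8152768519573086
top [ 0.5526  0.2131 -0.7441  0.262   0.0615  0.0017  0.0593] travel 6.0229036978952974 feed mm 2.2067615438532417
```

Both cameras give a travel of about 6.02 rad from the start. With a start angle between 0 and 0.35 that puts the tap above 5.95, and I also felt the stop. All the bystanders are where they were at the start, and the arm is clear.

```bash
python3 -c "
from station import robot,sensors
print(sensors.get_obs()['ft_force']); print(robot.finish_job())"
```

```text
[-0.18857687  0.49216293 -0.25454336]
the job is handed in; nothing more can be done
None
```

The tap is home in the leaning boss and the job is handed in. However, the wrist force went over the 120 N limit at the end, so the run may have failed on that rule.

**What I did:** The moves only let the tool stay upright. So I turned the tap by pushing the tommy bar with the closed fingers, using the long and short ends in turn. Each turn below was measured from the bar in the pictures, and its share of the tap angle includes the unknown start between 0 and 0.35 rad.

| Stage | Turn from start (rad) | Tap angle (rad) | Needed |
|---|---|---|---|
| First bite | about 2.95 | 2.95–3.3 | above 2.6, below 4.5 |
| First back | about 1.65 | 1.65–2.0 | below 2.4 |
| Second bite | about 4.6 | 4.6–5.0 | above 4.3, below 6.0 |
| Second back | about 3.4 | 3.4–3.8 | below 4.1 |
| Last bite | about 6.02 | at least 6.02, against the stop | above 5.95 |

**Last checks:**
- **Travel and feed:** both cameras agree on 6.02 rad of total travel. They give a feed of 2.2 to 2.8 mm, where about 2.9 mm was expected.
- **Bench:** compared by eye, every bystander I could see is where it was at the start. The force reading was near zero, with the arm about 0.3 m from the tap.
- **Time:** the job took about 28.5 s.

**What failed or disagreed:**
- **Force:** when the tap hit its end stop, my last push gave a reading of about 131 N, and I backed off at once.
- **Stand angle:** the stand's yaw measured about 2.4 rad, outside the stated 0.95 to 1.75. It was still the only cream stand with a tap.
- **Slips:** the fingers slipped off the bar twice. One slip did no harm, and I repeated the push after the other.

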